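Put the V-anvil away behind its sliding keeper

ROBOT

A 6-joint arm with a two-finger parallel gripper is mounted at the origin on the work surface. World frame = base frame: x ahead of the robot, y to its left, z up, the work surface at z = 0. Lengths are in m, angles in rad, forces in N, time in s.
With the tool pointing down it reaches from about 0.35 to 0.775 m from the base axis. Payload 7.3 kg.
Tool frame: the origin (TCP) lies midway between the tips of the shut fingers; the grasp point (between the pads) lies 19 mm behind it (robot.grasp_offset is the z of the grasp point in the tool frame, in m); z points along the fingers, y is the direction in which the jaws open and shut (so a half turn about z gives the same grasp; the last joint's range is limited). The gripper opens to 92 mm and grips with 3 to 60 N. Pads are 19 mm wide; open, the fingers measure 130 mm over their backs; the gripper's body (75 mm by 190 mm) begins 47 mm behind the grasp point.
Start: joints at [1.036, 0.342, 1.524, -0, 1.275, -0.146], TCP at [0.199, 0.486, 0.227] pointing down, gripper open.
Joint ranges: [-2.53, 2.53], [-0.77, 2.02], [0.04, 2.7], [-1, 4.14], [0.28, 2.66], [-3.11, 3.11]. Speed limits (rad/s): [2.57, 2.57, 3.14, 3.14, 3.14, 3.14].

INTERFACE

Orientations are given as [roll, pitch, yaw] about the fixed x, y, z axes, in that order (R = Rz(yaw) Ry(pitch) Rx(roll)).
In Python, from cell import observe, imaging, workorder, robot gives the robot as it stands. The module is installed in compiled form; this text tells all that it offers.
- The arm moves only by the tool send_rows, never from a script. Its argument "series" is a list of rows, each a list of 7 numbers: the shift along the tool's x, y, z in m, then the turn, a rotation vector about the tool's x, y, z in rad, then the closure, from 0 (fully open) to 1 (shut). A call has 1 to 5 rows; each row shifts and turns the commanded pose from where the row before left it, along the tool's axes as they then stand; what a row does not reach is not made up. A row lasts 1/12 s, in which the tool goes at most 41.7 mm and 7.16 degrees, less where a joint would pass 70% of its speed; a pose out of reach is approached as far as the arm can. A call is refused whole if a number of a shift passes 0.0417 or a number of a turn 0.125, either way. A call with a gripper value outside its range is refused whole. The fingers move at their own pace and stop on an object; "newtons" is the grip in N (left out, the last holds). Time passes only in rows, so rows that do not move let the fingers close. It gives the time, the measured TCP pose, the force and the opening at its end, in the units of the state.
- observe(): the state, without advancing time (a new reading comes with each control period).
- imaging.read_camera(name): name is "scene" or "top" or "wrist"; returns a dict with "color" (400x640x3 uint8, red, green, blue), "range_z" (400x640 float32, m along the optical axis (not along the pixel's ray), 0 where there is no reading), "vfov" (degrees; the focal length in pixels is half the picture's height over the tangent of half this angle, whatever the lens; pixels are square), "cx", "cy" (the principal point, pixels), "dist_coeffs" ([k1, k2, p1, p2, k3] as OpenCV has them; the pictures are not rectified), "T" (4x4, takes a point from camera to world coordinates). Camera axes: x right, y down, z forward; pixel columns grow to the right and rows downward; lengths in m; the calibration is good to about 2 mm. A picture is of the moment at which its call begins.
- workorder.hand_in(): hands the job in, once; it reports no verdict.
The state is a dict: "time": time; "qpos": joint angles; "qvel": joint speeds; "joint_efforts": joint torques, N m; "tool_pos": TCP position; "tool_rot": TCP orientation; "contact_force": force on the tool from outside, world axes, zero at the start; "torque": the same for the moment, N m; "opening": finger opening in m.
Only numpy, scipy, OpenCV 4.12 (cv2) and the standard library are available. Lean on these libraries where they do the work, as an engineer would, in place of code of your own. Each camera call takes 0.05 s, during which the arm holds its last target.

TASK

Put the brass V-anvil away in the open well of the drawer: set it down on the well's floor between the fixed stop bar and the cross plate of the sliding keeper, V-groove up and running parallel to the plate. Then slide the keeper along its rail until the anvil is held snugly between plate and stop bar with no more than about 3 mm of play, and last fold the steel flap right down flat over the well. Leave the other tools in the drawer where they lie.

Things in the scene. Friction and masses are not known exactly. Their poses are not given: they have to be found in the camera images.
- drawer: Steel drawer, fixed on the table, brown hardboard deck 60 mm above the table, walls 80 mm. Origin on the table; x away from the robot, y to its left. Well in the deck: drawer x -82..74, y -220..125 mm, its floor 8 mm above the table. A rail runs along y on that floor at x 32..58 mm, 10 mm high; the anvil goes in the lane beside it (x -82..27 mm)
- anvil: Brass V-anvil, the only brass block: 50 mm (its x, along the groove) x 36 mm (its y) x 30 mm high, V-groove along its top, loose, about 0.38 kg, starts on the deck left (+y) of the well. Origin at the centre of its underside, z up. In the well its x must lie along the drawer's x, either way round
- stop_face (a point): Point on the flat drawer -y face of the fixed dark steel stop bar lying across the lane: 92 mm long (drawer x), 20 mm thick, 26 mm high; its place along y varies. The point is 15 mm above the well floor, mid-lane for the anvil (drawer x -25 mm); axes parallel to the drawer's
- keeper_face (a point): Point on the flat front (drawer +y) face of the keeper's steel cross plate, 15 mm above the well floor, at drawer x -25 mm, in line with stop_face; axes parallel to the drawer's. The plate is 26 mm high, 6 mm thick and spans drawer x -66..55 mm. With the anvil held snugly the two faces are 36 mm apart
- keeper (a joint): Travel of the keeper along its rail towards drawer +y (towards the stop bar), 0 to 0.19 m; it moves with about 2 N of friction and stays where left
- keeper_grip (a point): Point in the keeper's upright grip fin: 12 mm thick along drawer y, 24 mm wide along x, its top 55 mm above the table (6 mm above this point), its foot a carriage whose top is 26 mm above the table and which reaches 22 mm to either side in y. The fin stands over the rail, 50 mm behind (-y of) the plate face. Axes as the drawer's
- flap (a joint): Angle of the sheet-steel flap, rad: 0 flat shut over the well, 1.6 to 1.75 at the start, standing open on the robot's side of the well; opens to 1.8. Its hinge is stiff: the flap stays at any angle and must be moved all the way down (about 4 N at its free edge when upright, 1 to 2 N near shut)
- flap_hinge (a point): Middle of the flap's hinge axis, on the drawer's deck at the well's edge nearest the robot, 61 mm above the table; the hinge axis is drawer y. Axes parallel to the drawer's
- flap_edge (a point): Middle of the flap's free edge, the axis of a rolled bar 10 mm in diameter, 172 mm from the hinge. The flap is 350 mm long along the hinge and 4 mm thick; the bar stands on its outer side (up when shut, facing the robot when open)
- mic: Worn nickel micrometer lying flat on the deck beyond the well, about 57 x 136 mm, 18 mm high; leave alone
- case: Grey plastic wiggler set case with a dark steel plate on top, 95 x 48 x 21 mm, on the deck left of the well; leave alone
- dial_back: Round aluminium indicator back, 56 mm disc 8 mm thick with an upright lug, 20 mm high in all, on the deck left of the well; leave alone
- punch: Steel drift punch, 106 mm long, 10 mm high, on the deck at the robot's side; leave alone
- square: Small steel engineer's square, 75 mm stock, 14 mm high, on the deck at the far side; leave alone
Mind the look-alikes: they are no part of the job. Several things have the shape of the anvil; the one meant has the colours described above.

How it is judged:
By the outcome, as a careful person would: the job done as asked, in the order asked, and still so for the second after the job is handed in, with the robot touching nothing.
It also fails if it takes over 70 s, if anything falls off the work surface, if the arm or the gripper's body presses on something with over 40 N, if the wrist force passes 120 N, or if a joint passes its speed limit or range.

## Working session

There is one attempt and no reset: what is moved stays moved. The work goes in short steps, Python scripts to look and compute and a tool call to move; the robot and the scene stay as the last step left them, time stands still between calls to the robot, and variables do not carry over. Pictures are saved under pics/ and viewed, and the job is handed in when it is done.

Besides the shell and the picture viewer there is one more tool, called in YAML: its name, and indented under it one key for each argument. send_rows: Moves the arm, as the interface text tells. Its arguments: {"type":"object","properties":{"series":{"type":"array","items":{"type":"array","items":{"type":"number"}}},"newtons":{"type":"number"}},"required":["series"]}

```bash
mkdir -p pics; cat > h.py <<'E'
import numpy as np, cv2
from cell import observe, imaging, workorder, robot
def cam(n):
    d=imaging.read_camera(n); d['f']=d['color'].shape[0]/2/np.tan(np.radians(d['vfov'])/2)
    d['K']=np.array([[d['f'],0,d['cx']],[0,d['f'],d['cy']],[0,0,1]]); d['D']=np.array(d['dist_coeffs'],float); d['T']=np.array(d['T']); return d
def save(d,p): cv2.imwrite('pics/'+p,d['color'][:,:,::-1])
def ray(d,uv):
    u=cv2.undistortPoints(np.array(uv,float).reshape(-1,1,2),d['K'],d['D']).reshape(-1,2)
    r=np.c_[u,np.ones(len(u))]@d['T'][:3,:3].T
    return d['T'][:3,3],r
def onz(d,uv,z):
    o,r=ray(d,uv); return o+r*((z-o[2])/r[:,2])[:,None]
def cloud(d):
    v,u=np.mgrid[0:400,0:640]; o,r=ray(d,np.stack([u,v],-1).reshape(-1,2))
    z=d['range_z'].reshape(-1,1); P=o+r*z; P[z[:,0]==0]=np.nan
    return P.reshape(400,640,3)
E
python3 - <<'E'
from h import *
s=observe(); print(s)
for n in ['scene','top','wrist']:
    d=cam(n); save(d,n+'0.png'); print(n,d['f'],d['cx'],d['cy'],d['D'],d['T'].round(4).tolist())
E
```

```text
{'time': 0.0, 'qpos': array([ 1.03597032e+00,  3.42706872e-01,  1.52502817e+00,  6.53881120e-06,
        1.27540309e+00, -1.46003506e-01]), 'qvel': array([ 4.48702579e-04,  6.76385485e-04, -5.37681090e-04,  6.12952236e-04,
        4.43856928e-05,  9.86427758e-04]), 'joint_efforts': array([ 1.44718622e-03, -4.31253290e+01, -2.44218332e+01,  7.18697486e-02,
        5.58645430e-02, -1.32069599e-04]), 'tool_pos': array([0.198793  , 0.48546047, 0.2260493 ]), 'tool_rot': array([-3.14006452e+00, -2.31031053e-04,  2.75276807e+00]), 'contact_force': array([ 0.45910027,  0.30497535, -0.49135509]), 'torque': array([-0.0557369 , -0.02478826, -0.02266337]), 'opening': 0.09177517149506793}
scene 409.93999672000285 322.8659648135923 198.86189815859436 [-0.00978843  0.          0.          0.          0.        ] [[0.1203, 0.8522, -0.5092, 0.9899], [0.9927, -0.1049, 0.0589, 0.0284], [-0.0032, -0.5126, -0.8586, 0.7755], [0.0, 0.0, 0.0, 1.0]]
top 368.31580472091383 320.15722315426825 199.4496566704285 [-0.07820362  0.          0.          0.          0.        ] [[-0.0114, -0.9841, 0.177, 0.4088], [-0.9997, 0.007, -0.0251, 0.0773], [0.0234, -0.1773, -0.9839, 0.9556], [0.0, 0.0, 0.0, 1.0]]
wrist 300.4735110519055 316.21430596903815 196.10306057723633 [-0.03381917  0.          0.          0.          0.        ] [[0.3797, 0.8892, 0.2553, 0.1308], [0.9251, -0.3646, -0.1059, 0.5149], [-0.0011, 0.2764, -0.961, 0.3838], [0.0, 0.0, 0.0, 1.0]]
```

View pics/scene0.png

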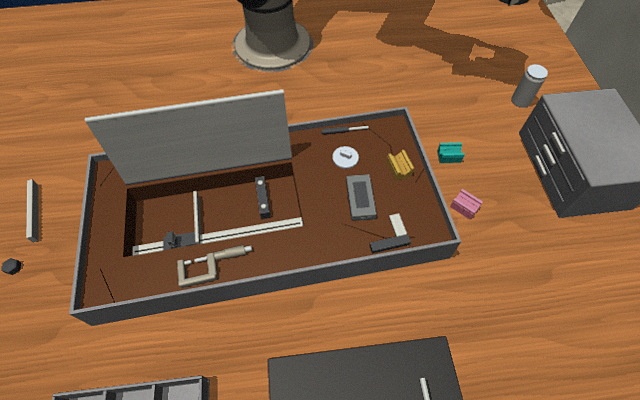

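View pics/top0.png

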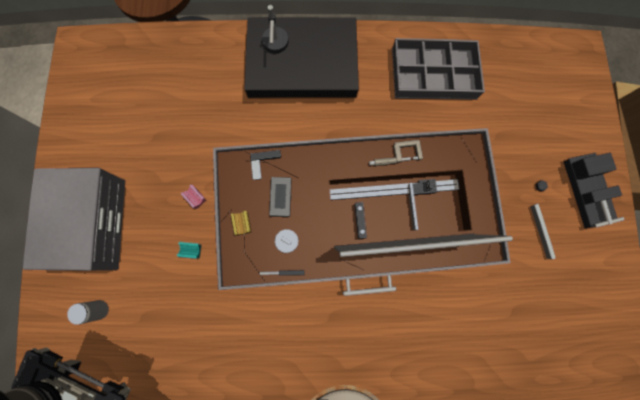

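View pics/wrist0.png

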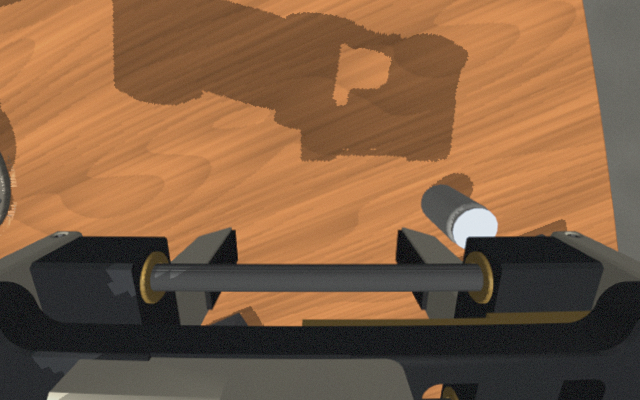

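```bash
python3 - <<'E'
from h import *
for n,(x0,y0,x1,y1) in dict(scene=(60,80,480,330),top=(200,120,520,300)).items():
    d=cam(n); c=d['color'][y0:y1,x0:x1,::-1]; c=cv2.resize(c,(800,int(800*(y1-y0)/(x1-x0))),interpolation=cv2.INTER_CUBIC); cv2.imwrite('pics/%s_z.png'%n,c)
d=cam('top')
r=onz(d,[(216,150),(487,131),(508,262),(219,287)],0.08);print(r.round(4))
for n in['top','scene']:
    d=cam(n);P=cloud(d);np.save(n+'P.npy',P)
    hsv=cv2.cvtColor(d['color'],cv2.COLOR_RGB2HSV)
    m=cv2.inRange(hsv,(18,110,90),(32,255,255))
    k,l,st,ce=cv2.connectedComponentsWithStats(m)
    for i in range(1,k):
        if st[i,4]>25: print(n,st[i],ce[i],np.nanmean(P[l==i],0), np.nanmax(P[l==i],0))
# rim height mask
P=np.load('topP.npy'); 
E
```

```text
[[ 0.6928  0.3119  0.08  ]
 [ 0.7428 -0.3777  0.08  ]
 [ 0.4088 -0.3996  0.08  ]
 [ 0.3612  0.2927  0.08  ]]
top [616  82  24  15 205] [625.50731707  88.11707317] [ 1.14725834 -1.31598897 -0.41710679] [ 1.36116432 -1.26233742 -0.29979138]
top [231 210  20  25 370] [240.30810811 222.84864865] [0.51093513 0.24607687 0.08130192] [0.545412   0.27344691 0.09390521]
scene [388 150  26  27 431] [400.55684455 163.0162413 ] [0.51300859 0.24630888 0.08328547] [0.54003212 0.27873376 0.09309663]
```

```bash
echo
```

```text
(no output)
```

View pics/scene_z.png

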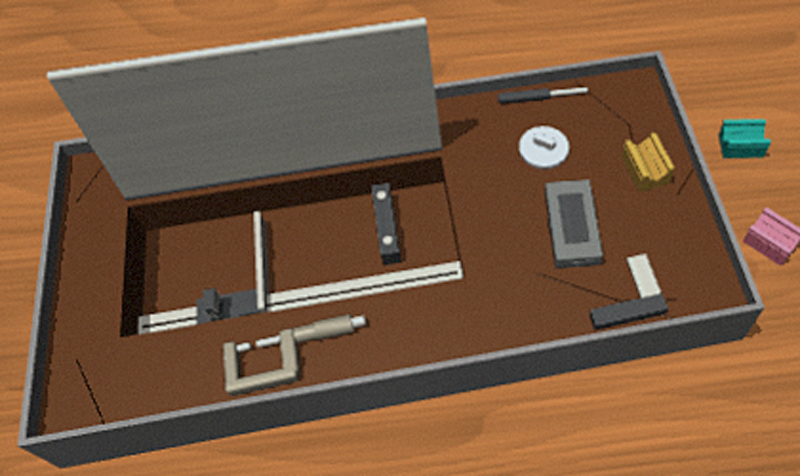

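View pics/top_z.png

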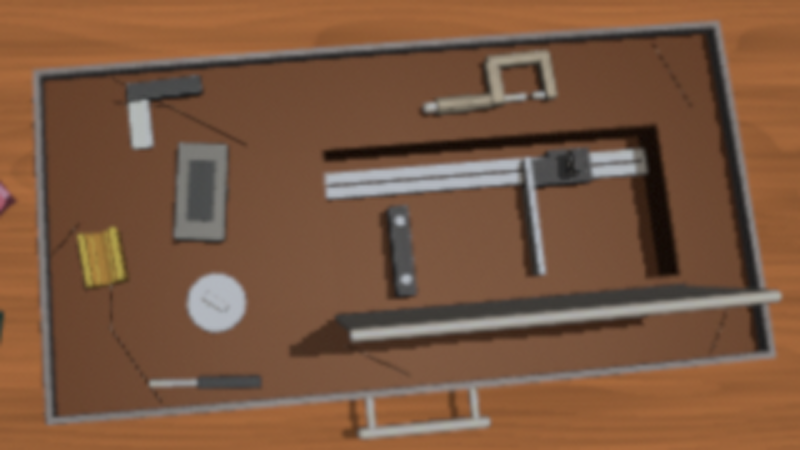

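```bash
python3 - <<'E'
from h import *
for n in['top','scene']:
    P=np.load(n+'P.npy')
    # deck noise
    box=(P[...,0]>.35)&(P[...,0]<.78)&(P[...,1]>-.42)&(P[...,1]<.34)
    z=P[...,2][box]; h,e=np.histogram(z,bins=np.arange(-.01,.13,.004)); print(n,[(round(a,3),int(b)) for a,b in zip(e,h)])
    m=box&(P[...,2]<.03)&(P[...,2]>-.005)
    # only region inside drawer: biggest comp
    k,l,st,ce=cv2.connectedComponentsWithStats(m.astype(np.uint8))
    for i in range(1,k):
        if st[i,4]>200: print(n,st[i],ce[i])
    vis=(np.clip(P[...,2]/.1,0,1)*255); vis=np.nan_to_num(vis).astype(np.uint8)
    x0,y0,x1,y1=dict(scene=(60,80,480,330),top=(200,120,520,300))[n]
    cv2.imwrite('pics/%s_h.png'%n,cv2.resize(cv2.applyColorMap(vis,cv2.COLORMAP_JET)[y0:y1,x0:x1],(800,int(800*(y1-y0)/(x1-x0))),interpolation=cv2.INTER_NEAREST))
E
```

```text
top [(np.float64(-0.01), 5), (np.float64(-0.006), 1136), (np.float64(-0.002), 4332), (np.float64(0.002), 1598), (np.float64(0.006), 4019), (np.float64(0.01), 486), (np.float64(0.014), 711), (np.float64(0.018), 483), (np.float64(0.022), 277), (np.float64(0.026), 179), (np.float64(0.03), 356), (np.float64(0.034), 234), (np.float64(0.038), 101), (np.float64(0.042), 125), (np.float64(0.046), 191), (np.float64(0.05), 156), (np.float64(0.054), 4291), (np.float64(0.058), 18258), (np.float64(0.062), 1756), (np.float64(0.066), 936), (np.float64(0.07), 693), (np.float64(0.074), 1128), (np.float64(0.078), 2389), (np.float64(0.082), 331), (np.float64(0.086), 92), (np.float64(0.09), 57), (np.float64(0.094), 16), (np.float64(0.098), 19), (np.float64(0.102), 21), (np.float64(0.106), 14), (np.float64(0.11), 16), (np.float64(0.114), 18), (np.float64(0.118), 16), (np.float64(0.122), 18)]
top [ 214  128  254   20 2382] [301.25146935 134.39504618]
top [209 171  10 119 613] [212.94290375 248.94127243]
top [ 330  172  137   71 7294] [397.81779545 206.56100905]
top [ 390  265  112   23 1874] [449.43276414 
[... 446 characters left out ...]
p.float64(0.038), 552), (np.float64(0.042), 521), (np.float64(0.046), 551), (np.float64(0.05), 546), (np.float64(0.054), 780), (np.float64(0.058), 21398), (np.float64(0.062), 7266), (np.float64(0.066), 1654), (np.float64(0.07), 1663), (np.float64(0.074), 1971), (np.float64(0.078), 3501), (np.float64(0.082), 1379), (np.float64(0.086), 285), (np.float64(0.09), 358), (np.float64(0.094), 220), (np.float64(0.098), 260), (np.float64(0.102), 243), (np.float64(0.106), 253), (np.float64(0.11), 257), (np.float64(0.114), 237), (np.float64(0.118), 275), (np.float64(0.122), 245)]
scene [ 130  170  173   86 8932] [212.88065383 211.95454545]
scene [   68   248   403    97 12964] [292.67517741 299.59426103]
```

```bash
echo
```

```text
(no output)
```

View pics/top_h.png

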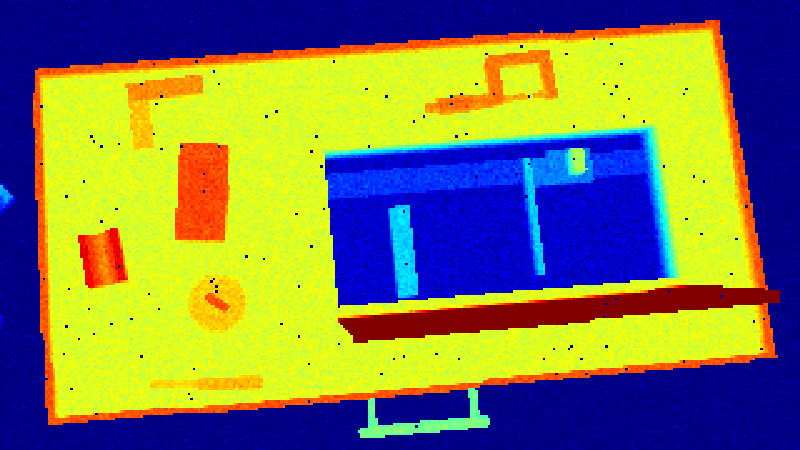

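View pics/scene_h.png

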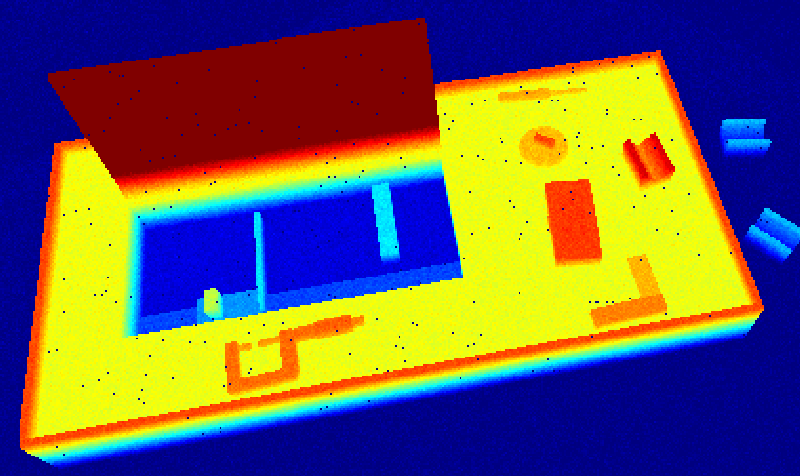

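```bash
cat > meas.py <<'E'
from h import *
def rot(a): return np.array([[np.cos(a),-np.sin(a)],[np.sin(a),np.cos(a)]])
if __name__=='__main__':
  for n in['top','scene']:
    P=np.load(n+'P.npy').reshape(-1,3); P=P[~np.isnan(P[:,0])]
    # rim points
    def fit(sel,ax):  # line x = a + b*y (ax=0) 
        q=P[sel]; b=np.polyfit(q[:,1-ax],q[:,ax],1); return b
    rim=(P[:,2]>.074)&(P[:,2]<.086)
    far=rim&(np.abs(P[:,0]-(.7155-.0722*P[:,1]))<.012)&(P[:,1]>-.36)&(P[:,1]<.29)
    near=rim&(np.abs(P[:,0]-(.381-.0688*P[:,1]))<.012)&(P[:,1]>-.36)&(P[:,1]<.29)
    lef=rim&(np.abs(P[:,1]-(.302+.06*(P[:,0]-.53)))<.014)&(P[:,0]>.38)&(P[:,0]<.67)
    rig=rim&(np.abs(P[:,1]-(-.388+.066*(P[:,0]-.57)))<.014)&(P[:,0]>.43)&(P[:,0]<.72)
    for nm,s,ax in[('far',far,0),('near',near,0),('left',lef,1),('right',rig,1)]:
        b=fit(s,ax); print(n,nm,s.sum(),'deg',np.degrees(np.arctan(b[0])).round(2),b.round(4))
    a=np.radians(4.05); Q=np.c_[P[:,:2]@rot(a),P[:,2]]  # into yaw frame
    fl=(Q[:,2]<.013)&(Q[:,2]>.003)&(np.abs(Q[:,0]-.53)<.1)
    deck=(Q[:,2]>.055)&(Q[:,2]<.064)
    # well +y edge: deck min y for x in mid lane, near y~.1
    s=deck&(np.abs(Q[:,0]-.53)<.04)&(Q[:,1]>.0)&(Q[:,1]<.2); print(n,'well +y', np.sort(Q[s,1])[:60:6].round(4))
    s=deck&(np.abs(Q[:,0]-.53)<.04)&(Q[:,1]<-.2)&(Q[:,1]>-.36); print(n,'well -y', np.sort(Q[s,1])[::-1][:60:6].round(4))
    s=deck&(np.abs(Q[:,1]+.1)<.1)&(Q[:,0]>.56)&(Q[:,0]<.7); print(n,'well +x', np.sort(Q[s,0])[:80:8].round(4))
    s=deck&(np.abs(Q[:,1]+.1)<.1)&(Q[:,0]>.4)&(Q[:,0]<.5); print(n,'well -x', np.sort(Q[s,0])[::-1][:80:8].round(4))
    s=(Q[:,2]<.012)&(Q[:,2]>.003)&(Q[:,1]>-.28)&(Q[:,1]<.1)&(Q[:,0]>.4)&(Q[:,0]<.64); print('floor',s.sum(),Q[s].min(0).round(4),Q[s].max(0).round(4))
E
python3 meas.py
```

```text
top far 785 deg -4.15 [-0.0726  0.7195]
top near 722 deg -4.22 [-0.0737  0.3804]
top left 359 deg 4.6 [0.0805 0.2624]
top right 357 deg 4.41 [ 0.0771 -0.4326]
top well +y [0.0001 0.0006 0.001  0.0014 0.0017 0.0024 0.0028 0.0033 0.0037 0.004 ]
top well -y [-0.3553 -0.3562 -0.3568 -0.3571 -0.3575 -0.3577 -0.3579 -0.3585 -0.359
 -0.3594]
top well +x [0.5613 0.5669 0.5699 0.5745 0.5776 0.5822 0.5868 0.5899 0.5953 0.5998]
top well -x [0.4998 0.497  0.4926 0.4881 0.4851 0.4804 0.4776 0.4734 0.47   0.4657]
floor 4204 [ 0.4683 -0.2799  0.003 ] [ 0.6235 -0.0154  0.012 ]
scene far 1768 deg -4.23 [-0.074   0.7204]
scene near 495 deg -4.08 [-0.0713  0.3812]
scene left 507 deg 4.27 [0.0746 0.2635]
scene right 713 deg 4.06 [ 0.071 -0.43 ]
scene well +y [0.     0.0004 0.0008 0.0012 0.0016 0.002  0.0025 0.0028 0.0032 0.0036]
scene well -y [-0.3547 -0.3554 -0.3558 -0.3559 -0.356  -0.3562 -0.3564 -0.3565 -0.3566
 -0.3569]
scene well +x [0.5605 0.5644 0.5663 0.5701 0.5728 0.5763 0.5785 0.5818 0.5846 0.5884]
scene well -x [0.4999 0.4968 0.4936 0.4901 0.4863 0.4822 0.4806 0.4761 0.473  0.4691]
floor 4661 [ 0.4631 -0.28    0.0042] [ 0.5752 -0.0125  0.012 ]
```

```bash
cat > m2.py <<'E'
from meas import *
a=np.radians(4.2)
for n in['top','scene']:
    P=np.load(n+'P.npy').reshape(-1,3); P=P[~np.isnan(P[:,0])]; Q=np.c_[P[:,:2]@rot(a),P[:,2]]
    rim=(Q[:,2]>.074)&(Q[:,2]<.086)
    for nm,ax,c in[('far',0,.718),('near',0,.38),('left',1,.263),('right',1,-.43)]:
        o=1-ax; lim=(-.35,.2) if ax==0 else (.42,.68)
        s=rim&(np.abs(Q[:,ax]-c)<.015)&(Q[:,o]>lim[0])&(Q[:,o]<lim[1]); print(n,nm,np.median(Q[s,ax]).round(4),np.percentile(Q[s,ax],[3,97]).round(4))
    deck=(Q[:,2]>.054)&(Q[:,2]<.066)
    s=deck&(np.abs(Q[:,0]-.53)<.04); h=np.histogram(Q[s,1],np.arange(-.42,.28,.004))
    def gaps(v,lo,hi):
        v=np.sort(v[(v>lo)&(v<hi)]); d=np.diff(v); i=np.argsort(d)[::-1][:3]; return [(v[k].round(4),v[k+1].round(4)) for k in i]
    print(n,'y gaps',gaps(Q[s,1],-.42,.2))
    s=deck&(np.abs(Q[:,1]+.05)<.02); print(n,'x gaps',gaps(Q[s,0],.36,.7))
    fl=(Q[:,2]<.0125)&(Q[:,2]>.003)&(Q[:,1]>-.39)&(Q[:,1]<.03)&(Q[:,0]>.42)&(Q[:,0]<.66)
    print('floor',np.percentile(Q[fl],[.5,99.5],axis=0).round(4).tolist())
    obj=(Q[:,2]>.0295)&(Q[:,2]<.039)&(Q[:,0]>.47)&(Q[:,0]<.55)&(Q[:,1]>-.3)&(Q[:,1]<0.0)
    ys=np.sort(Q[obj,1]); print('obj y hist',[(round(e,4),int(c)) for c,e in zip(*np.histogram(ys,np.arange(-.3,0.,.003))) if c])
    fin=(Q[:,2]>.044)&(Q[:,2]<.059)&(Q[:,0]>.56)&(Q[:,0]<.64)&(Q[:,1]>-.36)&(Q[:,1]<-.1)
    fin&=(Q[:,2]>.046)&(Q[:,1]<-.15)&(Q[:,1]>-.3)
    tb=fin&(Q[:,2]>.05)&(Q[:,0]<.61); print('fin',tb.sum(),np.percentile(Q[tb],[5,50,95],axis=0).round(4).tolist())
E
python3 m2.py
```

```text
top far 0.7176 [0.7144 0.7216]
top near 0.3793 [0.3759 0.3829]
top left 0.2654 [0.2624 0.2692]
top right -0.4291 [-0.4336 -0.4258]
top y gaps [(np.float64(-0.3567), np.float64(-0.0136)), (np.float64(0.1928), np.float64(0.1937)), (np.float64(0.1952), np.float64(0.1961))]
top x gaps [(np.float64(0.4651), np.float64(0.6203)), (np.float64(0.4292), np.float64(0.4545)), (np.float64(0.6756), np.float64(0.6767))]
floor [[0.4684, -0.3578, 0.0034], [0.6219, -0.0186, 0.0119]]
obj y hist [(np.float64(-0.231), 6), (np.float64(-0.228), 34), (np.float64(-0.225), 33), (np.float64(-0.222), 3), (np.float64(-0.099), 14), (np.float64(-0.096), 35), (np.float64(-0.093), 37), (np.float64(-0.09), 36), (np.float64(-0.087), 36), (np.float64(-0.084), 36), (np.float64(-0.081), 36), (np.float64(-0.078), 17)]
fin 48 [[0.5807, -0.2785, 0.0512], [0.5922, -0.2726, 0.0542], [0.6033, -0.2668, 0.056]]
scene far 0.7194 [0.715  0.7219]
scene near 0.381 [0.3756 0.3838]
scene left 0.263 [0.2607 0.2672]
scene right -0.4297 [-0.4345 -0.4274]
scene y gaps [(np.float64(-0.356), np.float64(-0.0138)), (np.float64(0.0935), np.float64(0.0943)), (np.float64(0.1956), np.float64(0.1964))]
scene x gaps [(np.float64(0.4665), np.float64(0.62)), (np.float64(0.62), np.float64(0.6206)), (np.float64(0.6525), np.float64(0.653))]
floor [[0.4638, -0.3571, 0.0058], [0.573, -0.0153, 0.0123]]
obj y hist [(np.float64(-0.231), 33), (np.float64(-0.228), 39), (np.float64(-0.225), 30), (np.float64(-0.099), 19), (np.float64(-0.096), 45), (np.float64(-0.093), 41), (np.float64(-0.09), 44), (np.float64(-0.087), 44), (np.float64(-0.084), 44), (np.float64(-0.081), 44), (np.float64(-0.078), 13), (np.float64(-0.015), 3)]
fin 83 [[0.5829, -0.2774, 0.0522], [0.5944, -0.2713, 0.0557], [0.6043, -0.2665, 0.0581]]
```

```bash
cat > m3.py <<'E'
from meas import *
a=np.radians(4.2)
for n in['top','scene']:
    P=np.load(n+'P.npy').reshape(-1,3); P=P[~np.isnan(P[:,0])]
    s=(np.hypot(P[:,0]-.512,P[:,1]-.246)<.04)
    t=s&(P[:,2]>.084)&(P[:,2]<.097)
    print(n,t.sum(),'maxz',np.percentile(P[t,2],95),cv2.minAreaRect((P[t,:2]*1000).astype(np.float32)))
    q=P[t,:2]-P[t,:2].mean(0)
    # two ridges: fit lines
    for lab in(0,1):pass
    d=cam(n); hsv=cv2.cvtColor(d['color'],cv2.COLOR_RGB2HSV)
    hz=np.load(n+'P.npy')[...,2]
    m=(cv2.inRange(hsv,(18,110,60),(32,255,255))>0)
    v,u=np.nonzero(m); k=(np.hypot(*(np.load(n+'P.npy')[v,u,:2]-[.512,.246]).T)<.045)
    W=onz(d,np.c_[u,v][k],.085)[:,:2]
    print(' mask rect',cv2.minAreaRect((W*1000).astype(np.float32)))
    c,x0=((231,210),0) if n=='top' else ((388,150),0)
    cv2.imwrite('pics/anv_%s.png'%n,cv2.resize(d['color'][c[1]-15:c[1]+45,c[0]-15:c[0]+45,::-1],(480,480),interpolation=cv2.INTER_CUBIC))
E
python3 m3.py; cd pics; python3 -c "
import cv2,numpy as np
cv2.imwrite('anv.png',cv2.resize(np.hstack([cv2.imread('anv_top.png'),cv2.imread('anv_scene.png')]),(800,400)))"
```

```text
top 140 maxz 0.09192694192808881 ((510.9179382324219, 244.91323852539062), (49.53461456298828, 37.36788558959961), 11.316596031188965)
 mask rect ((511.4208068847656, 245.6850128173828), (54.0938720703125, 41.11025619506836), 11.40863037109375)
scene 213 maxz 0.09241707329658821 ((511.7163391113281, 244.2220001220703), (52.18403625488281, 37.34332275390625), 11.459121704101562)
 mask rect ((517.194580078125, 243.28738403320312), (67.54271697998047, 49.216575622558594), 11.19222354888916)
```

```bash
echo
```

```text
(no output)
```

View pics/anv.png

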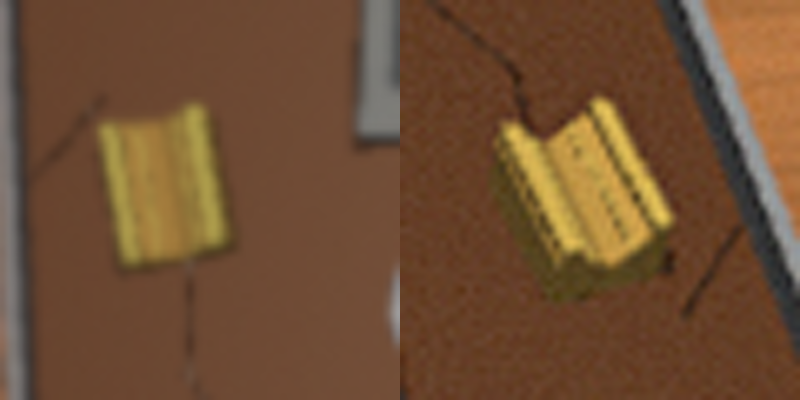

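send_rows:
  series:
    - [0,0,0,0,0,-0.1176,0.41]
    - [0,0,0,0,0,-0.1176,0.41]
    - [0,0,0,0,0,-0.1176,0.41]
    - [0,0,0,0,0,-0.1176,0.41]
    - [0,0,0,0,0,-0.1176,0.41]
  newtons: 30

```text
time: 0.92
tool_pos: [0.199, 0.4858, 0.2267]
tool_rot: [3.142, 0.0, -2.937]
contact_force: [0.6, -1.3, 0.7]
opening: 0.0631
```

```bash
cat > go.py <<'E'
from h import *
import sys
from scipy.spatial.transform import Rotation as R
s=observe(); Rm=R.from_euler('xyz',s['tool_rot'])
def show(tgt,yaw=None):
    d=np.array(tgt)-s['tool_pos']; print('t',round(s['time'],2),'pos',s['tool_pos'].round(4),'rot',s['tool_rot'].round(4),'F',s['contact_force'].round(1),'open',round(s['opening'],4),'q',s['qpos'].round(2))
    print('shift tool',Rm.inv().apply(d).round(4))
    if yaw is not None: print('turn',(Rm.inv()*R.from_euler('xyz',[np.pi,0,yaw])).as_rotvec().round(4))
if len(sys.argv)>1:
    v=[float(x) for x in sys.argv[1:]]; show(v[:3],np.radians(v[3]) if len(v)>3 else None)
E
python3 go.py .5113 .2446 .16 191.4
```

```text
t 0.92 pos [0.199  0.4858 0.2267] rot [ 3.1415  0.     -2.9366] F [ 0.6 -1.3  0.7] open 0.0631 q [ 1.04  0.34  1.52  0.    1.28 -0.74]
shift tool [-0.2567 -0.2998  0.0667]
turn [0.0001 0.     0.0061]
```

send_rows:
  series:
    - [-0.0256,-0.03,0,0,0,0,0.41]
    - [-0.0256,-0.03,0,0,0,0,0.41]
    - [-0.0256,-0.03,0,0,0,0,0.41]
    - [-0.0256,-0.03,0,0,0,0,0.41]
    - [-0.0256,-0.03,0,0,0,0,0.41]

```text
time: 1.33
tool_pos: [0.3553, 0.3629, 0.2269]
tool_rot: [3.141, 0.0, -2.942]
contact_force: [0.5, 0.8, 0.3]
opening: 0.0542
```

send_rows:
  series:
    - [-0.0256,-0.03,0.013,0,0,0,0.41]
    - [-0.0256,-0.03,0.013,0,0,0,0.41]
    - [-0.0256,-0.03,0.013,0,0,0,0.41]
    - [-0.0256,-0.03,0.013,0,0,0,0.41]
    - [-0.0256,-0.03,0.013,0,0,0,0.41]

```text
time: 1.75
tool_pos: [0.5107, 0.2409, 0.1613]
tool_rot: [3.141, 0.0, -2.943]
contact_force: [-0.2, 1.0, 0.4]
opening: 0.0544
```

send_rows:
  series:
    - [0,0,0,0,0,0,0.41]
    - [0,0,0,0,0,0,0.41]

```text
time: 1.92
tool_pos: [0.5101, 0.2408, 0.1605]
tool_rot: [-3.142, -0.002, -2.946]
contact_force: [0.1, -0.5, 0.7]
opening: 0.054
```

```bash
python3 go.py .5113 .2446 .066 191.4; python3 -c "
from h import *
save(cam('wrist'),'w1.png')"
```

```text
t 1.92 pos [0.5101 0.2408 0.1605] rot [-3.1416e+00 -2.1000e-03 -2.9462e+00] F [ 0.1 -0.5  0.7] open 0.054 q [ 0.31  0.47  1.51  0.    1.16 -1.46]
shift tool [-0.0021  0.0035  0.0945]
turn [-0.     -0.0021 -0.0035]
```

View pics/w1.png

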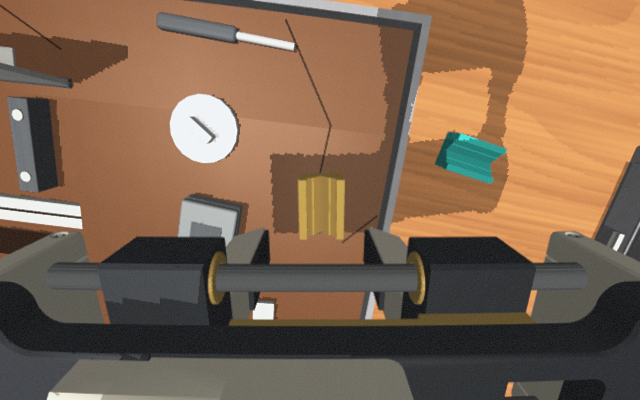

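```bash
python3 -c "
from h import *
d=cam('wrist');P=cloud(d);q=P[170:240,290:352].reshape(-1,3);q=q[(q[:,2]>.083)&(q[:,2]<.098)];print(len(q),cv2.minAreaRect((q[:,:2]*1000).astype(np.float32)))"
```

```text
1314 ((513.16357421875, 246.335205078125), (50.500980377197266, 37.664085388183594), 11.562849998474121)
```

send_rows:
  series:
    - [-0.0007,0.0012,0.02,0,0,-0.0012,0.41]
    - [-0.0007,0.0012,0.02,0,0,-0.0012,0.41]
    - [-0.0007,0.0011,0.02,0,0,-0.0011,0.41]
    - [0,0,0,0,0,0,0.41]

```text
time: 2.35
tool_pos: [0.5076, 0.2472, 0.0992]
tool_rot: [-3.141, -0.005, -2.936]
contact_force: [-1.6, -0.7, 0.2]
opening: 0.0542
```

```bash
python3 go.py .5113 .2446 .065 191.4; python3 -c "
from h import *
save(cam('wrist'),'w2.png')"
```

```text
t 2.35 pos [0.5076 0.2472 0.0992] rot [-3.1413 -0.0054 -2.9364] F [-1.6 -0.7  0.2] open 0.0542 q [ 0.32  0.54  1.58  0.    1.02 -1.46]
shift tool [-0.0033 -0.0033  0.0341]
turn [-0.0003 -0.0054  0.0062]
```

View pics/w2.png

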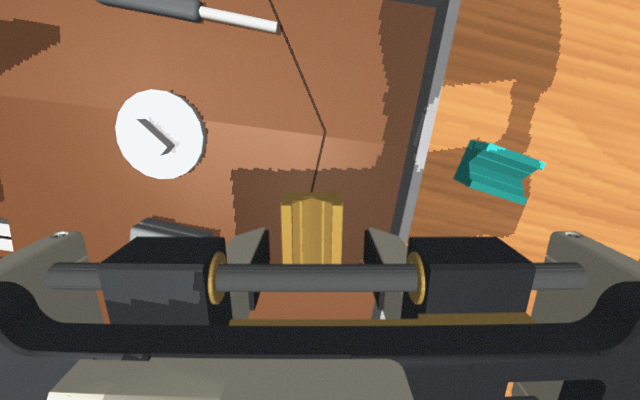

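send_rows:
  series:
    - [0,0,0.012,0,0,0,0.41]
    - [0,0,0,0,0,0,0.41]

```text
time: 2.57
tool_pos: [0.51, 0.2471, 0.0901]
tool_rot: [3.141, -0.0, -2.937]
contact_force: [0.1, -0.7, -0.3]
opening: 0.0538
```

send_rows:
  series:
    - [0,0,0,0,0,0,0.41]

```text
time: 2.65
tool_pos: [0.5106, 0.247, 0.091]
tool_rot: [3.141, 0.001, -2.938]
contact_force: [0.1, -1.0, 0.1]
opening: 0.0543
```

```bash
python3 go.py .512 .2453 .065 191.4
```

```text
t 2.65 pos [0.5106 0.247  0.091 ] rot [ 3.1413e+00  1.1000e-03 -2.9378e+00] F [ 0.1 -1.   0.1] open 0.0543 q [ 0.32  0.56  1.58  0.    1.   -1.46]
shift tool [-0.001 -0.002  0.026]
turn [0.0003 0.0011 0.0048]
```

send_rows:
  series:
    - [-0.0005,-0.001,0.01,0,0,0.002,0.41]
    - [-0.0005,-0.0005,0.01,0,0,0.002,0.41]
    - [0,0,0.006,0,0,0,0.41]
    - [0,0,0,0,0,0,0.41]

```text
time: 2.98
tool_pos: [0.5109, 0.2446, 0.062]
tool_rot: [-3.141, -0.003, -2.943]
contact_force: [-0.4, 0.6, 0.3]
opening: 0.0544
```

send_rows:
  series:
    - [0,0,0,0,0,0,0.8]
    - [0,0,0,0,0,0,0.8]
    - [0,0,0,0,0,0,0.8]
    - [0,0,0,0,0,0,0.8]
  newtons: 30

```text
time: 3.32
tool_pos: [0.5122, 0.2451, 0.0641]
tool_rot: [3.141, 0.001, -2.943]
contact_force: [0.7, -0.3, 1.0]
opening: 0.0358
```

send_rows:
  series:
    - [0,0,-0.01,0,0,0,0.8]
    - [0,0,-0.025,0,0,0,0.8]
    - [0,0,-0.03,0,0,0,0.8]
    - [0,0,-0.03,0,0,0.05,0.8]
    - [0,0,-0.01,0,0,0.1,0.8]

```text
time: 3.73
tool_pos: [0.5134, 0.2456, 0.1736]
tool_rot: [3.14, 0.006, -3.095]
contact_force: [1.2, 0.2, -3.4]
opening: 0.0356
```

send_rows:
  series:
    - [0,0,0,0,0,0.12,0.8]
    - [0,0,0,0,0,0.12,0.8]
    - [0,0,0,0,0,0.12,0.8]
    - [0,0,0,0,0,0.12,0.8]
    - [0,0,0,0,0,0.12,0.8]

```text
time: 4.15
tool_pos: [0.5114, 0.2449, 0.169]
tool_rot: [-3.141, -0.001, 2.584]
contact_force: [-0.8, 0.2, -4.8]
opening: 0.0357
```

send_rows:
  series:
    - [0,0,0,0,0,0.12,0.8]
    - [0,0,0,0,0,0.12,0.8]
    - [0,0,0,0,0,0.12,0.8]
    - [0,0,0,0,0,0.12,0.8]
    - [0,0,0,0,0,0.12,0.8]

```text
time: 4.57
tool_pos: [0.5114, 0.2449, 0.1689]
tool_rot: [-3.141, -0.0, 1.984]
contact_force: [-0.1, -0.4, -4.2]
opening: 0.0358
```

send_rows:
  series:
    - [0,0,0,0,0,0.12,0.8]
    - [0,0,0,0,0,0.12,0.8]
    - [0,0,0,0,0,0.12,0.8]
    - [0,0,0,0,0,0.12,0.8]
    - [0,0,0,0,0,0.12,0.8]

```text
time: 4.98
tool_pos: [0.5114, 0.2449, 0.1689]
tool_rot: [-3.141, 0.0, 1.384]
contact_force: [-0.5, -0.6, -4.8]
opening: 0.0358
```

send_rows:
  series:
    - [0,0,0,0,0,0.12,0.8]
    - [0,0,0,0,0,0.12,0.8]
    - [0,0,0,0,0,0.12,0.8]
    - [0,0,0,0,0,0.12,0.8]
    - [0,0,0,0,0,0.12,0.8]

```text
time: 5.4
tool_pos: [0.5114, 0.2449, 0.1689]
tool_rot: [-3.141, 0.001, 0.784]
contact_force: [-0.4, -0.3, -5.6]
opening: 0.036
```

send_rows:
  series:
    - [0,0,0,0,0,0.12,0.8]
    - [0,0,0,0,0,0.12,0.8]
    - [0,0,0,0,0,0.12,0.8]
    - [0,0,0,0,0,0.12,0.8]
    - [0,0,0,0,0,0.12,0.8]

```text
time: 5.82
tool_pos: [0.5114, 0.2448, 0.1689]
tool_rot: [3.141, 0.001, 0.184]
contact_force: [-0.2, -0.2, -5.3]
opening: 0.0355
```

```bash
python3 go.py .5322 -.1193 .17 4.2
```

```text
t 5.82 pos [0.5114 0.2448 0.1689] rot [3.1415e+00 1.1000e-03 1.8440e-01] F [-0.2 -0.2 -5.3] open 0.0355 q [ 0.31  0.47  1.49 -0.    1.18  1.7 ]
shift tool [-0.0463  0.3618 -0.001 ]
turn [0.0002 0.0011 0.1111]
```

send_rows:
  series:
    - [0,0,0,0,0,0.111,0.8]
    - [-0.0006,0.02,0,0,0,0,0.8]
    - [-0.0006,0.035,0,0,0,0,0.8]
    - [-0.0006,0.04,0,0,0,0,0.8]
    - [-0.0006,0.04,0,0,0,0,0.8]

```text
time: 6.23
tool_pos: [0.5195, 0.1093, 0.1689]
tool_rot: [-3.142, 0.001, 0.081]
contact_force: [1.0, -1.3, -4.8]
opening: 0.036
```

send_rows:
  series:
    - [-0.0006,0.04,0,0,0,0,0.8]
    - [-0.0006,0.04,0,0,0,0,0.8]
    - [-0.0006,0.04,0,0,0,0,0.8]
    - [-0.0006,0.04,0,0,0,0,0.8]
    - [-0.0006,0.035,0,0,0,0,0.8]

```text
time: 6.65
tool_pos: [0.5321, -0.0868, 0.1691]
tool_rot: [3.141, 0.0, 0.079]
contact_force: [1.5, 0.8, -4.1]
opening: 0.0361
```

send_rows:
  series:
    - [-0.0006,0.025,0,0,0,0,0.8]
    - [0,0.01,0,0,0,0,0.8]
    - [0,0,0,0,0,0,0.8]
    - [0,0,0,0,0,0,0.8]

```text
time: 6.98
tool_pos: [0.5344, -0.1191, 0.1687]
tool_rot: [-3.141, 0.001, 0.078]
contact_force: [0.1, 0.7, -5.0]
opening: 0.0359
```

```bash
python3 go.py .5322 -.1193 .013 4.2; python3 -c "
from h import *
save(cam('wrist'),'w3.png');save(cam('scene'),'s3.png')"
```

```text
t 6.98 pos [ 0.5344 -0.1191  0.1687] rot [-3.1405e+00  7.0000e-04  7.8100e-02] F [ 0.1  0.7 -5. ] open 0.0359 q [-0.36  0.44  1.55  0.    1.16  1.13]
shift tool [-0.0021  0.0002  0.1557]
turn [-0.0011  0.0007  0.0048]
```

View pics/w3.png

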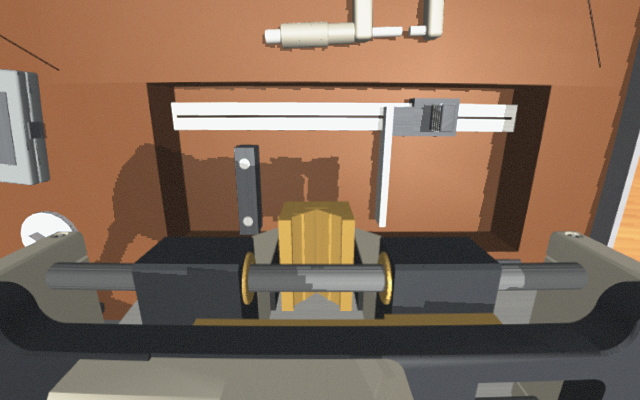

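View pics/s3.png

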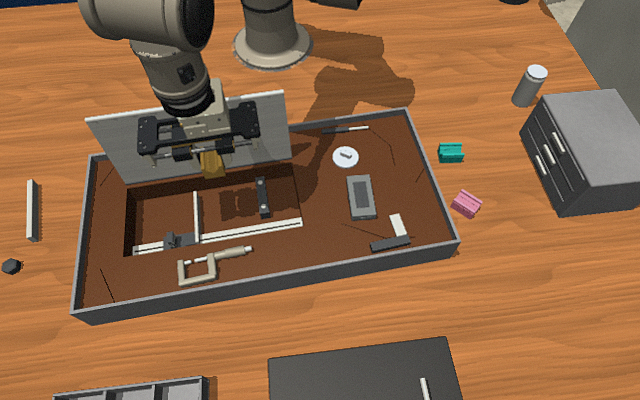

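send_rows:
  series:
    - [0.002,0,0.02,0,0,0.002,0.8]
    - [0.002,0,0.02,0,0,0.002,0.8]
    - [0,0,0.02,0,0,0,0.8]
    - [0,0,0.015,0,0,0,0.8]
    - [0,0,0,0,0,0,0.8]

```text
time: 7.5
tool_pos: [0.5368, -0.1166, 0.0907]
tool_rot: [-3.139, 0.006, 0.077]
contact_force: [-1.3, 0.2, -4.9]
opening: 0.0358
```

```bash
python3 go.py .536 -.1193 .013 4.2; python3 -c "
from h import *
save(cam('wrist'),'w4.png');save(cam('scene'),'s4.png')"
```

```text
t 7.5 pos [ 0.5368 -0.1166  0.0907] rot [-3.1385  0.0059  0.0774] F [-1.3  0.2 -4.9] open 0.0358 q [-0.35  0.53  1.63  0.    0.99  1.14]
shift tool [-0.0006  0.0028  0.0777]
turn [-0.003   0.0059  0.0041]
```

View pics/w4.png

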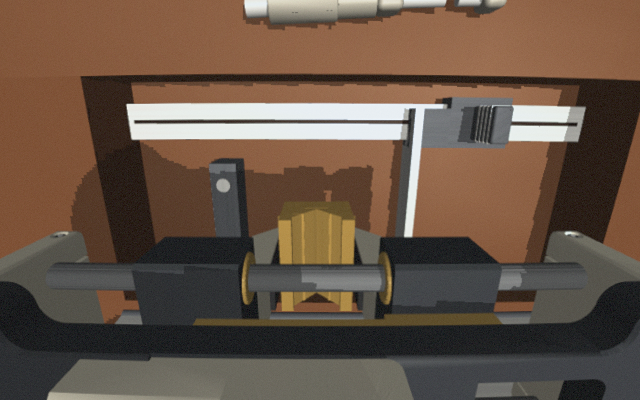

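View pics/s4.png

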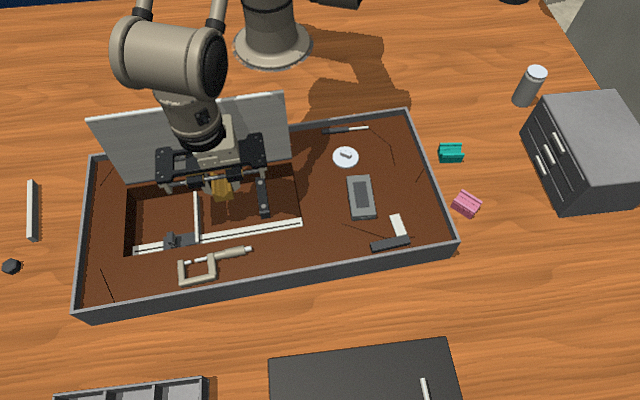

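```bash
python3 -c "
from meas import *
a=np.radians(4.2)
d=cam('scene');P=cloud(d);Q=P.copy();Q[...,:2]=P[...,:2]@rot(a)
P0=np.load('sceneP.npy')
new=(np.abs(P-P0).max(-1)>.03)&(Q[...,0]>.3)&(Q[...,0]<.6)&(Q[...,2]>.05)
q=Q[new]-[.547,-.1375,0]
for x0 in range(-240,60,15):
    s=q[(q[:,0]*1000>=x0)&(q[:,0]*1000<x0+15)]
    if len(s)>10: print(x0,len(s),'zmin..',np.percentile(s[:,2],[1,10,50]).round(3))
# flap profile in original
Q0=P0.copy();Q0[...,:2]=P0[...,:2]@rot(a); q0=Q0-[.547,-.1375,0]
f=(q0[...,2]>.1)&(q0[...,2]<.26)&(np.abs(q0[...,1]+.05)<.1)&(q0[...,0]<-.05)&(q0[...,0]>-.2)
for z in(.1,.13,.16,.19,.22,.23): s=q0[f&(np.abs(q0[...,2]-z)<.005)];print(z,len(s),np.median(s[:,0]).round(4))
print(np.percentile(q0[f][:,2],99.5))
"
```

```text
-90 155 zmin.. [0.438 0.447 0.452]
-75 207 zmin.. [0.06  0.439 0.448]
-60 463 zmin.. [0.059 0.202 0.45 ]
-45 1214 zmin.. [0.061 0.185 0.261]
-30 1557 zmin.. [0.061 0.184 0.447]
-15 2498 zmin.. [0.104 0.123 0.434]
0 5186 zmin.. [0.101 0.184 0.326]
15 3786 zmin.. [0.168 0.196 0.37 ]
30 1176 zmin.. [0.386 0.399 0.423]
45 134 zmin.. [0.398 0.403 0.415]
0.1 175 -0.0966
0.13 387 -0.0996
0.16 410 -0.1029
0.19 442 -0.1061
0.22 494 -0.1088
0.23 543 -0.1098
0.23797275412953997
```

send_rows:
  series:
    - [0,0.001,0.02,0,0.001,0.002,0.8]
    - [0,0.001,0.02,0,0.001,0.002,0.8]
    - [0,0,0.015,0,0.001,0,0.8]
    - [0,0,0.01,0,0,0,0.8]
    - [0,0,0,0,0,0,0.8]

```text
time: 8.07
tool_pos: [0.5386, -0.1205, 0.0279]
tool_rot: [-3.141, -0.001, 0.072]
contact_force: [-0.4, -0.2, -4.6]
opening: 0.0358
```

send_rows:
  series:
    - [0,0,0.005,0,0,0,0.8]
    - [0,0,0.004,0,0,0,0.8]
    - [0,0,0,0,0,0,0.8]
    - [0,0,0,0,0,0,0.8]

```text
time: 8.4
tool_pos: [0.5394, -0.121, 0.0202]
tool_rot: [3.141, -0.004, 0.071]
contact_force: [0.9, -1.0, -5.6]
opening: 0.0356
```

send_rows:
  series:
    - [0,0,0.003,0,0,0,0.8]
    - [0,0,0.002,0,0,0,0.8]
    - [0,0,0,0,0,0,0.8]

```text
time: 8.65
tool_pos: [0.5389, -0.1209, 0.0144]
tool_rot: [-3.141, -0.003, 0.071]
contact_force: [0.5, -0.3, -5.2]
opening: 0.0355
```

send_rows:
  series:
    - [0,0,0.002,0,0,0,0.8]
    - [0,0,0,0,0,0,0.8]

```text
time: 8.82
tool_pos: [0.539, -0.1209, 0.0124]
tool_rot: [-3.141, -0.003, 0.071]
contact_force: [-1.0, 0.3, -4.8]
opening: 0.0357
```

send_rows:
  series:
    - [0,0,0.001,0,0,0,0.8]
    - [0,0,0,0,0,0,0.8]

```text
time: 8.98
tool_pos: [0.5392, -0.121, 0.0121]
tool_rot: [-3.142, -0.003, 0.071]
contact_force: [-0.6, 0.1, -0.2]
opening: 0.0359
```

send_rows:
  series:
    - [0,0,0.001,0,0,0,0.8]
    - [0,0,0,0,0,0,0.8]

```text
time: 9.15
tool_pos: [0.5392, -0.121, 0.012]
tool_rot: [3.141, -0.003, 0.071]
contact_force: [-3.9, 2.3, 9.2]
opening: 0.0358
```

send_rows:
  series:
    - [0,0,-0.0015,0,0,0,0.8]
    - [0,0,0,0,0,0,0.45]
    - [0,0,0,0,0,0,0.45]
    - [0,0,0,0,0,0,0.45]
    - [0,0,0,0,0,0,0.45]

```text
time: 9.57
tool_pos: [0.5394, -0.1211, 0.0123]
tool_rot: [3.141, -0.004, 0.071]
contact_force: [0.6, -0.3, -0.4]
opening: 0.0499
```

send_rows:
  series:
    - [0,0,-0.02,0,0,0,0.45]
    - [0,0,-0.03,0,0,0,0.45]
    - [0,0,-0.03,0,0,0,0.45]
    - [0,0,-0.02,0,0,0,0.45]
    - [0,0,0,0,0,0,0.55]

```text
time: 9.98
tool_pos: [0.5415, -0.1219, 0.1167]
tool_rot: [3.138, -0.011, 0.071]
contact_force: [1.0, -0.4, -0.0]
opening: 0.0473
```

```bash
cat > m5.py <<'E'
from meas import *
import sys
a=np.radians(4.2)
tag=sys.argv[1]
s=observe(); print(s['tool_pos'].round(4),s['tool_rot'].round(3),s['opening'])
d=cam('wrist'); save(d,'w%s.png'%tag); 
for n in['wrist','top']:
    e=d if n=='wrist' else cam(n)
    P=cloud(e).reshape(-1,3); P=P[~np.isnan(P[:,0])&(P[:,2]<.07)]; q=np.c_[P[:,:2]@rot(a),P[:,2]]-[.547,-.1375,0]
    obj=(q[:,2]>.0285)&(q[:,2]<.043)&(q[:,1]>-.18)&(q[:,1]<.1)
    for lab,lo,hi in(('lane-lo',-.07,-.055),('anvil',-.045,.01),('hi',.012,.025)):
        t=obj&(q[:,0]>lo)&(q[:,0]<hi); print(n,lab,[(int(round(e*1000)),int(c)) for c,e in zip(*np.histogram(q[t,1],np.arange(-.18,.1,.003))) if c>1])
    fin=(q[:,2]>.048)&(q[:,2]<.06)&(q[:,0]>.03)&(q[:,0]<.06)&(q[:,1]<.0)&(q[:,1]>-.2)
    print(n,'fin',fin.sum(),np.percentile(q[fin],[3,50,97],axis=0).round(4).tolist() if fin.sum() else '')
E
python3 m5.py 5
```

```text
[ 0.5415 -0.1219  0.1167] [ 3.138 -0.011  0.071] 0.04730208960188747
wrist lane-lo []
wrist anvil [(-93, 90), (-90, 214), (-87, 217), (-42, 97), (-39, 222), (-36, 229), (-33, 193), (-30, 88), (-18, 35), (-15, 182), (-12, 229), (-9, 212), (-6, 169), (39, 119), (42, 223), (45, 226), (48, 215), (51, 219), (54, 203), (57, 212), (60, 105)]
wrist hi [(-93, 11), (-90, 57), (-87, 60), (39, 14), (42, 29), (45, 27), (48, 26), (51, 31), (54, 26), (57, 29), (60, 13)]
wrist fin 658 [[0.0361, -0.1401, 0.0493], [0.0472, -0.133, 0.0544], [0.0578, -0.1283, 0.0557]]
top lane-lo [(39, 6), (42, 6), (45, 6), (48, 7), (51, 9), (54, 6), (57, 7)]
top anvil [(-12, 2), (-9, 2), (-6, 2), (39, 3), (42, 6), (45, 28), (48, 22), (51, 25), (54, 23), (57, 28), (60, 6)]
top hi [(45, 2), (48, 3), (51, 3)]
top fin 0
```

View pics/w5.png

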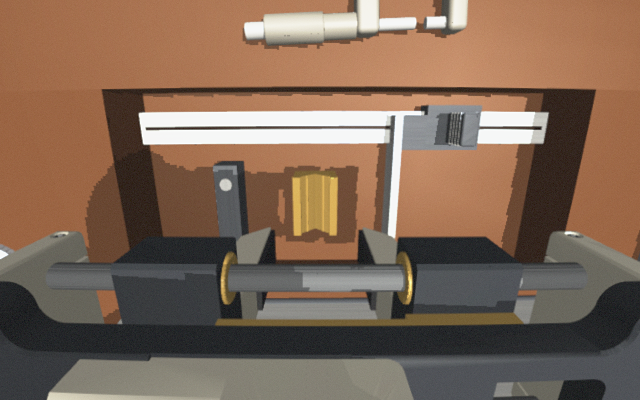

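```bash
python3 go.py .6113 -.2274 .08 4.2
```

```text
t 10.08 pos [ 0.5392 -0.1211  0.1127] rot [ 3.1409 -0.0045  0.0713] F [-0.   0.2 -0. ] open 0.0426 q [-0.36  0.5   1.61  0.    1.03  1.14]
shift tool [0.0642 0.1111 0.033 ]
turn [ 0.0007 -0.0045 -0.002 ]
```

send_rows:
  series:
    - [0.012,0.02,0,0,0,0,0.6]
    - [0.014,0.024,0,0,0,0,0.6]
    - [0.014,0.024,0,0,0,0,0.6]
    - [0.014,0.024,0,0,0,0,0.6]
    - [0.01,0.019,0,0,0,0,0.6]

```text
time: 10.5
tool_pos: [0.6107, -0.2285, 0.1101]
tool_rot: [-3.14, -0.001, 0.071]
contact_force: [-1.2, 0.8, 1.1]
opening: 0.0367
```

send_rows:
  series:
    - [0,0,0.01,0,0,0,0.6]
    - [0,0,0.01,0,0,0,0.6]
    - [0,0,0.01,0,0,0,0.6]
    - [0,0,0,0,0,0,0.6]
    - [0,0,0,0,0,0,0.6]

```text
time: 10.92
tool_pos: [0.6096, -0.2258, 0.0809]
tool_rot: [-3.14, -0.0, 0.072]
contact_force: [0.7, 0.1, 0.4]
opening: 0.0364
```

```bash
python3 go.py .6113 -.2274 .035 4.2; python3 m5.py 6
```

```text
t 10.92 pos [ 0.6096 -0.2258  0.0809] rot [-3.1397e+00 -2.0000e-04  7.2100e-02] F [0.7 0.1 0.4] open 0.0364 q [-0.47  0.7   1.33  0.    1.11  1.02]
shift tool [0.0016 0.0018 0.0459]
turn [-0.0019 -0.0002 -0.0012]
[ 0.6096 -0.2258  0.0809] [-3.14  -0.     0.072] 0.03637460959012161
wrist lane-lo []
wrist anvil [(39, 109), (42, 162), (45, 8)]
wrist hi [(39, 21), (42, 53), (45, 16)]
wrist fin 691 [[0.0359, -0.141, 0.0504], [0.0481, -0.1351, 0.0545], [0.0588, -0.1292, 0.0556]]
top lane-lo [(-93, 3), (-90, 7), (-87, 3)]
top anvil [(-93, 10), (-90, 23), (-87, 28), (-42, 2), (-39, 23), (-36, 27), (-33, 24), (-30, 17), (-15, 11), (-12, 17), (-9, 22), (-6, 21), (39, 15), (42, 24), (45, 22), (48, 28), (51, 24), (54, 23), (57, 24), (60, 6)]
top hi [(-93, 3), (-90, 7), (-87, 5), (42, 2), (45, 2), (48, 4), (51, 2)]
top fin 0
```

View pics/w6.png

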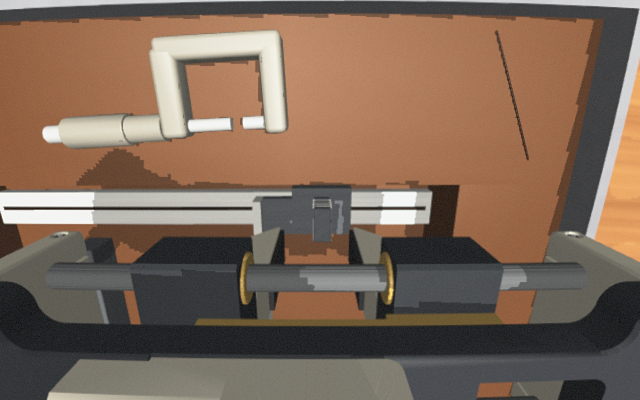

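send_rows:
  series:
    - [0.001,0.001,0.015,0,0,0,0.6]
    - [0.0005,0.001,0.015,0,0,0,0.6]
    - [0,0,0.01,0,0,0,0.6]
    - [0,0,0.005,0,0,0,0.6]
    - [0,0,0,0,0,0,0.6]

```text
time: 11.43
tool_pos: [0.6119, -0.2285, 0.0365]
tool_rot: [-3.141, -0.001, 0.072]
contact_force: [-0.2, 0.1, 0.4]
opening: 0.0368
```

send_rows:
  series:
    - [0,0,0,0,0,0,0.92]
    - [0,0,0,0,0,0,0.92]
    - [0,0,0,0,0,0,0.92]
    - [0,0,0,0,0,0,0.92]
  newtons: 20

```text
time: 11.77
tool_pos: [0.6128, -0.2292, 0.0381]
tool_rot: [3.141, -0.004, 0.071]
contact_force: [0.5, -0.4, 0.6]
opening: 0.0146
```

send_rows:
  series:
    - [0,0,0,0,0,0,0.92]
    - [0,0,0,0,0,0,0.92]

```text
time: 11.93
tool_pos: [0.6128, -0.2292, 0.038]
tool_rot: [3.141, -0.004, 0.071]
contact_force: [-1.9, 0.2, 2.4]
opening: 0.0115
```

send_rows:
  series:
    - [0,-0.006,0,0,0,0,0.92]
    - [0,-0.008,0,0,0,0,0.92]
    - [0,-0.008,0,0,0,0,0.92]
    - [0,-0.008,0,0,0,0,0.92]
    - [0,0,0,0,0,0,0.92]

```text
time: 12.35
tool_pos: [0.6104, -0.1967, 0.038]
tool_rot: [-3.141, -0.003, 0.073]
contact_force: [-0.6, 1.8, 5.7]
opening: 0.0112
```

send_rows:
  series:
    - [0,-0.006,0,0,0,0,0.92]
    - [0,-0.006,0,0,0,0,0.92]
    - [0,-0.006,0,0,0,0,0.92]
    - [0,-0.006,0,0,0,0,0.92]
    - [0,0,0,0,0,0,0.92]

```text
time: 12.77
tool_pos: [0.6087, -0.1737, 0.038]
tool_rot: [3.141, -0.003, 0.072]
contact_force: [-1.3, -1.0, 6.2]
opening: 0.0119
```

```bash
python3 m5.py 7
```

```text
[ 0.6087 -0.1737  0.038 ] [ 3.141e+00 -3.000e-03  7.200e-02] 0.011906932246639529
wrist lane-lo []
wrist anvil [(3, 44), (6, 28), (39, 116), (42, 173), (45, 135), (48, 128), (51, 120), (54, 105), (57, 98), (60, 2)]
wrist hi [(39, 12), (42, 15), (45, 17), (48, 19), (51, 17), (54, 16), (57, 17)]
wrist fin 1004 [[0.0464, -0.0925, 0.0487], [0.0572, -0.0793, 0.0544], [0.0593, -0.0666, 0.0588]]
top lane-lo [(-36, 2), (-33, 7), (-30, 4), (39, 6), (42, 6), (45, 6), (48, 7), (51, 9), (54, 4), (57, 4)]
top anvil [(-36, 16), (-33, 21), (-30, 18), (-27, 25), (-24, 30), (-21, 21), (-18, 10), (-9, 3), (-6, 12), (-3, 12), (0, 24), (3, 31), (39, 16), (42, 24), (45, 23), (48, 23), (51, 24), (54, 27), (57, 26), (60, 5)]
top hi [(-36, 2), (-33, 7), (-30, 3), (42, 2), (45, 2), (48, 2), (51, 4)]
top fin 0
```

View pics/w7.png

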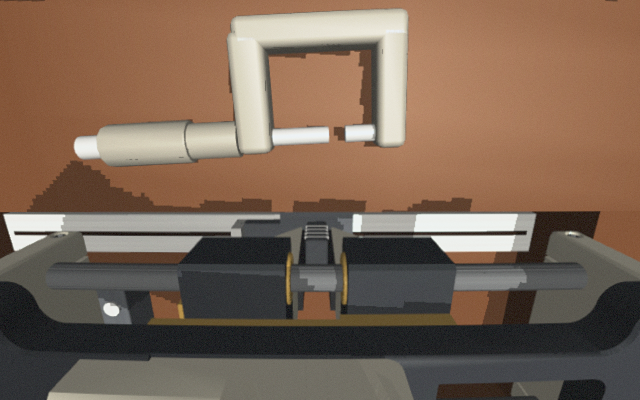

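send_rows:
  series:
    - [0,-0.006,-0.001,0,0,0,0.92]
    - [0,-0.006,0,0,0,0,0.92]
    - [0,-0.006,0,0,0,0,0.92]
    - [0,-0.006,0,0,0,0,0.92]
    - [0,0,0,0,0,0,0.92]

```text
time: 13.28
tool_pos: [0.6068, -0.1495, 0.0381]
tool_rot: [-3.141, -0.003, 0.072]
contact_force: [1.0, 0.7, -0.1]
opening: 0.0117
```

send_rows:
  series:
    - [0,-0.003,0,0,0,0,0.92]
    - [0,0,0,0,0,0,0.92]

```text
time: 13.45
tool_pos: [0.6067, -0.1475, 0.0381]
tool_rot: [-3.141, -0.003, 0.072]
contact_force: [1.7, -2.0, -1.2]
opening: 0.0117
```

send_rows:
  series:
    - [0,-0.002,0,0,0,0,0.92]
    - [0,0,0,0,0,0,0.92]

```text
time: 13.62
tool_pos: [0.6066, -0.1461, 0.0381]
tool_rot: [-3.141, -0.003, 0.071]
contact_force: [2.9, -2.8, -3.3]
opening: 0.0118
```

send_rows:
  series:
    - [0,-0.0015,0,0,0,0,0.92]
    - [0,0,0,0,0,0,0.92]

```text
time: 13.78
tool_pos: [0.6065, -0.1447, 0.0381]
tool_rot: [-3.142, -0.003, 0.071]
contact_force: [3.3, -3.1, -4.1]
opening: 0.0125
```

send_rows:
  series:
    - [0,-0.0015,0,0,0,0,0.92]
    - [0,0,0,0,0,0,0.92]

```text
time: 13.95
tool_pos: [0.6063, -0.1432, 0.0381]
tool_rot: [-3.141, -0.003, 0.071]
contact_force: [3.3, -2.7, -5.2]
opening: 0.0115
```

send_rows:
  series:
    - [0,-0.0015,0,0,0,0,0.92]
    - [0,0,0,0,0,0,0.92]

```text
time: 14.12
tool_pos: [0.6062, -0.1417, 0.0381]
tool_rot: [-3.141, -0.003, 0.071]
contact_force: [3.2, -3.5, -4.9]
opening: 0.0119
```

send_rows:
  series:
    - [0,-0.001,0,0,0,0,0.92]
    - [0,0,0,0,0,0,0.92]

```text
time: 14.28
tool_pos: [0.6061, -0.1408, 0.0381]
tool_rot: [-3.141, -0.003, 0.071]
contact_force: [2.7, -3.6, -6.3]
opening: 0.012
```

Expected travel reached (~88.6 mm); check, then continue in mm steps.

send_rows:
  series:
    - [0,-0.001,0,0,0,0,0.92]
    - [0,0,0,0,0,0,0.92]

```text
time: 14.45
tool_pos: [0.6061, -0.1397, 0.0381]
tool_rot: [-3.141, -0.003, 0.071]
contact_force: [3.5, -3.4, -5.1]
opening: 0.0117
```

send_rows:
  series:
    - [0,-0.001,0,0,0,0,0.92]
    - [0,0,0,0,0,0,0.92]

```text
time: 14.62
tool_pos: [0.606, -0.1387, 0.0381]
tool_rot: [-3.141, -0.003, 0.071]
contact_force: [3.8, -3.9, -5.9]
opening: 0.0117
```

```bash
python3 m5.py 8|grep top
```

```text
top lane-lo [(0, 5), (3, 5), (39, 5), (42, 7), (45, 6), (48, 8), (51, 6), (54, 9), (57, 7)]
top anvil [(-3, 16), (0, 24), (3, 19), (6, 24), (9, 29), (12, 20), (15, 9), (27, 8), (30, 16), (33, 16), (36, 23), (39, 30), (42, 28), (45, 22), (48, 28), (51, 23), (54, 23), (57, 28), (60, 6)]
top hi [(-3, 5), (0, 5), (3, 5), (39, 2), (42, 2), (45, 2), (48, 3), (51, 3)]
top fin 0
```

send_rows:
  series:
    - [0,-0.001,0,0,0,0,0.92]
    - [0,0,0,0,0,0,0.92]

```text
time: 14.88
tool_pos: [0.606, -0.1387, 0.0381]
tool_rot: [3.14, -0.003, 0.071]
contact_force: [3.5, -6.4, -6.0]
opening: 0.0117
```

send_rows:
  series:
    - [0,-0.001,0,0,0,0,0.92]
    - [0,0,0,0,0,0,0.92]

```text
time: 15.05
tool_pos: [0.606, -0.1386, 0.0381]
tool_rot: [3.139, -0.003, 0.071]
contact_force: [3.0, -10.3, -9.4]
opening: 0.0117
```

send_rows:
  series:
    - [0,0.001,0,0,0,0,0.92]
    - [0,0,0,0,0,0,0.7]
    - [0,0,0,0,0,0,0.7]
    - [0,0,0,0,0,0,0.7]
    - [0,0,0,0,0,0,0.7]

```text
time: 15.47
tool_pos: [0.6057, -0.1372, 0.0386]
tool_rot: [-3.141, -0.003, 0.072]
contact_force: [0.8, -0.1, 0.2]
opening: 0.0267
```

send_rows:
  series:
    - [0,0,-0.02,0,0,0,0.7]
    - [0,0,-0.03,0,0,0,0.7]
    - [0,0,-0.03,0,0,0,0.7]
    - [0,0,-0.03,0,0,0,0.7]
    - [0,0,-0.03,0,0,0,0.7]

```text
time: 15.88
tool_pos: [0.6051, -0.1372, 0.18]
tool_rot: [-3.141, -0.003, 0.072]
contact_force: [0.6, -0.3, 0.1]
opening: 0.0275
```

send_rows:
  series:
    - [0,0.01,-0.01,0,0,0,1]
    - [0,0.01,0,0,0,0,1]
    - [0,0,0,0,0,0,1]

```text
time: 16.13
tool_pos: [0.6069, -0.1593, 0.1886]
tool_rot: [3.141, -0.004, 0.07]
contact_force: [0.4, -1.1, -0.5]
opening: 0.0121
```

```bash
python3 m5.py 9; python3 -c "
from h import *
d=cam('scene');save(d,'s9.png')
"
```

```text
[ 0.6069 -0.1593  0.1886] [ 3.141 -0.004  0.07 ] 0.012053509178492522
wrist lane-lo []
wrist anvil [(-3, 31), (0, 52), (3, 67), (6, 55), (9, 46), (12, 28), (15, 26), (27, 4), (30, 39), (33, 77), (36, 60), (39, 46), (42, 35), (45, 55), (48, 49), (51, 49), (54, 51), (57, 47), (60, 29)]
wrist hi [(-3, 17), (0, 31), (3, 26), (39, 8), (42, 18), (45, 17), (48, 14), (51, 16), (54, 19), (57, 14), (60, 10)]
wrist fin 299 [[0.0358, -0.0506, 0.0503], [0.0482, -0.0447, 0.0546], [0.0586, -0.0388, 0.056]]
top lane-lo [(0, 4), (3, 3), (39, 5), (42, 7), (45, 7), (48, 6), (51, 8), (54, 9), (57, 5)]
top anvil [(-3, 12), (0, 28), (3, 18), (6, 23), (9, 33), (12, 18), (15, 6), (27, 3), (30, 14), (33, 15), (36, 25), (39, 30), (42, 27), (45, 24), (48, 24), (51, 24), (54, 27), (57, 24), (60, 7)]
top hi [(-3, 5), (0, 4), (3, 6), (39, 2), (42, 2), (45, 2), (48, 2), (51, 4)]
top fin 50 [[0.0336, -0.0487, 0.0488], [0.0453, -0.0425, 0.0537], [0.0558, -0.0378, 0.0567]]
```

View pics/w9.png

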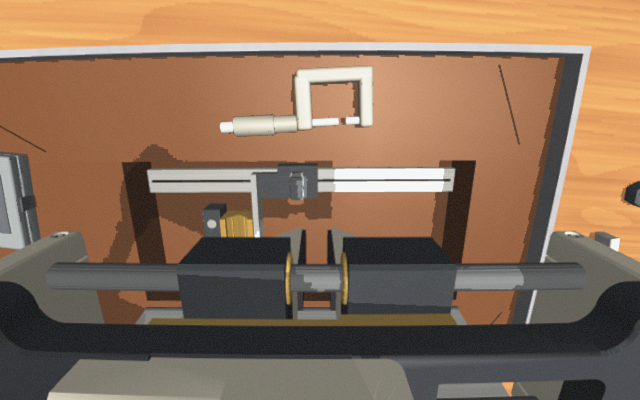

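View pics/s9.png

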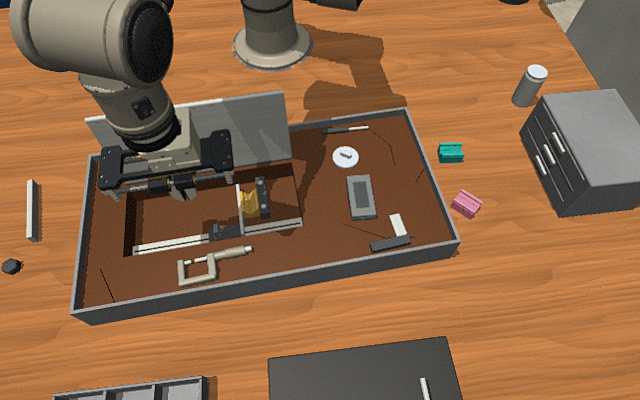

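send_rows:
  series:
    - [0,0,-0.03,0,0,0,1]
    - [0,0,-0.035,0,0,0,1]
    - [0,0,-0.035,0,0,0,1]
    - [0,0,0,0,0,0,1]

```text
time: 16.62
tool_pos: [0.6086, -0.158, 0.2948]
tool_rot: [3.138, -0.012, 0.072]
contact_force: [0.7, -0.3, 0.5]
opening: 0.0001
```

```bash
cat > fl.py <<'E'
# flap angle + drawer-frame TCP
from meas import *
import sys
a=np.radians(4.2)
from scipy.spatial.transform import Rotation as R
s=observe(); t=s['tool_pos']; q=np.r_[t[:2]@rot(a),t[2]]-[.547,-.1375,0]
print('t',round(s['time'],2),'TCP drawer',q.round(4),'rot',s['tool_rot'].round(3),'F',s['contact_force'].round(1),'open',round(s['opening'],4))
if len(sys.argv)>1:
    x,y,z=map(float,sys.argv[1:4]); w=np.r_[rot(a)@np.array([x+.547,y-.1375]),z]
    Rm=R.from_euler('xyz',s['tool_rot']); print('shift',Rm.inv().apply(w-t).round(4),'turn',(Rm.inv()*R.from_euler('xyz',[np.pi,0,a])).as_rotvec().round(4))
E
python3 fl.py -.14 -.05 .29
python3 -c "
from meas import *
a=np.radians(4.2)
for n in['scene','top']:
    d=cam(n);P=cloud(d);Q=P.copy();Q[...,:2]=P[...,:2]@rot(a);q=Q-[.547,-.1375,0]
    f=(q[...,0]<-.06)&(q[...,0]>-.16)&(q[...,1]>-.24)&(q[...,1]<.14)&(q[...,2]>.21)&(q[...,2]<.26)
    print(n,f.sum(),np.percentile(q[f],[1,50,99],axis=0).round(4).tolist())
"

```

```text
t 16.62 TCP drawer [ 0.0484 -0.0647  0.2948] rot [ 3.138 -0.012  0.072] F [ 0.7 -0.3  0.5] open 0.0001
shift [-0.1885 -0.0144  0.0024] turn [ 0.0041 -0.0123 -0.0015]
scene 1160 [[-0.1181, -0.212, 0.2104], [-0.1104, 0.0557, 0.2293], [-0.1071, 0.1248, 0.2388]]
top 527 [[-0.1208, -0.0472, 0.2116], [-0.1152, 0.04, 0.2344], [-0.1087, 0.1257, 0.2377]]
```

send_rows:
  series:
    - [-0.03,-0.004,0,0,0,0,1]
    - [-0.038,-0.004,0,0,0,0,1]
    - [-0.04,-0.004,0,0,0,0,1]
    - [-0.04,-0.002,0,0,0,0,1]
    - [-0.03,0,0,0,0,0,1]

```text
time: 17.13
tool_pos: [0.4243, -0.155, 0.2852]
tool_rot: [-3.138, 0.002, 0.072]
contact_force: [0.0, -0.8, 0.6]
opening: 0.0001
```

send_rows:
  series:
    - [-0.015,0,0,0,0,0,1]
    - [0,0,0,0,0,0,1]
    - [0,0,0,0,0,0,1]

```text
time: 17.38
tool_pos: [0.4124, -0.1572, 0.2866]
tool_rot: [-3.14, -0.001, 0.07]
contact_force: [0.8, 0.3, 0.1]
opening: 0.0005
```

```bash
python3 fl.py -.145 -.05 .225
```

```text
t 17.38 TCP drawer [-0.1472 -0.0495  0.2866] rot [-3.14e+00 -1.00e-03  7.00e-02] F [0.8 0.3 0.1] open 0.0005
shift [0.0021 0.0006 0.0616] turn [-0.0016 -0.0013 -0.0029]
```

send_rows:
  series:
    - [0,0,0.02,0,0,0,1]
    - [0,0,0.022,0,0,0,1]
    - [0,0,0.02,0,0,0,1]
    - [0,0,0,0,0,0,1]

```text
time: 17.72
tool_pos: [0.4121, -0.1561, 0.2213]
tool_rot: [-3.136, 0.004, 0.072]
contact_force: [-1.0, 0.2, -0.1]
opening: 0.0004
```

send_rows:
  series:
    - [0.01,0,0,0,0,0,1]
    - [0.008,0,0,0,0,0,1]
    - [0.006,0,0,0,0,0,1]
    - [0.006,0,0,0,0,0,1]
    - [0,0,0,0,0,0,1]

```text
time: 18.13
tool_pos: [0.4449, -0.1555, 0.2266]
tool_rot: [3.141, -0.005, 0.072]
contact_force: [-0.3, 0.5, -0.0]
opening: 0.0004
```

```bash
python3 fl.py; python3 -c "
from h import *
d=cam('scene');save(d,'s10.png')"
```

```text
t 18.13 TCP drawer [-0.1147 -0.0502  0.2266] rot [ 3.141 -0.005  0.072] F [-0.3  0.5 -0. ] open 0.0004
```

View pics/s10.png

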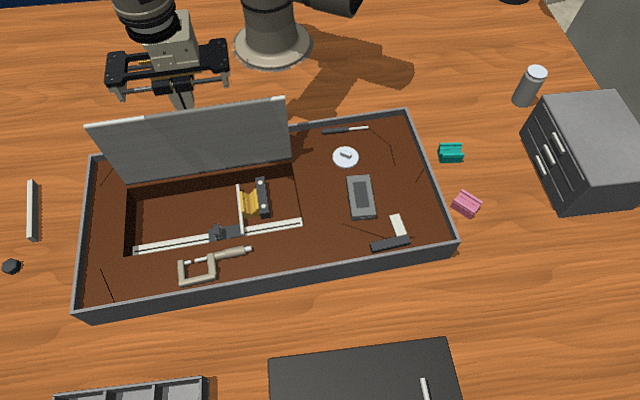

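send_rows:
  series:
    - [0.012,0,0.001,0,0,0,1]
    - [0.012,0,0.001,0,0,0,1]
    - [0.012,0,0.001,0,0,0,1]
    - [0.01,0,0.002,0,0,0,1]
    - [0.01,0,0.002,0,0,0,1]

```text
time: 18.6
tool_pos: [0.4996, -0.1514, 0.2192]
tool_rot: [3.141, -0.003, 0.071]
contact_force: [-2.7, -0.4, 0.3]
opening: 0.0006
```

send_rows:
  series:
    - [0.01,0,0.002,0,0,0,1]
    - [0.009,0,0.003,0,0,0,1]
    - [0.009,0,0.003,0,0,0,1]
    - [0.009,0,0.004,0,0,0,1]
    - [0,0,0,0,0,0,1]

```text
time: 19.02
tool_pos: [0.5376, -0.1485, 0.2059]
tool_rot: [-3.141, -0.003, 0.072]
contact_force: [-0.8, -0.7, -0.4]
opening: 0.0006
```

```bash
python3 fl.py .0033 -.05 .194; python3 -c "
from h import *
d=cam('scene');save(d,'s11.png')"
```

```text
t 19.02 TCP drawer [-0.0217 -0.05    0.2059] rot [-3.141e+00 -3.000e-03  7.200e-02] F [-0.8 -0.7 -0.4] open 0.0006
shift [ 0.025 -0.     0.012] turn [-0.0008 -0.0034 -0.0017]
```

View pics/s11.png

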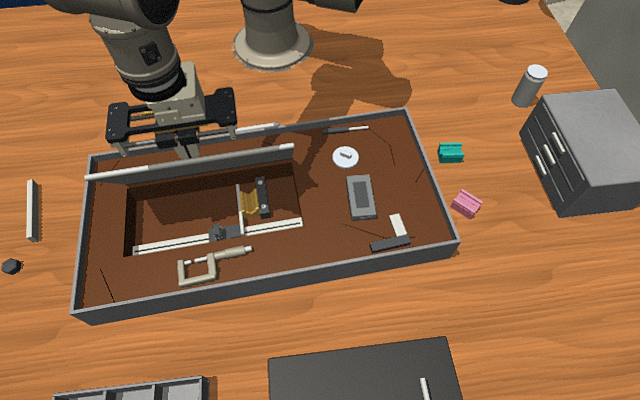

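```bash
cat > bar.py <<'E'
from meas import *
a=np.radians(4.2)
for n in['scene','top']:
    d=cam(n);P=cloud(d);Q=P.copy();Q[...,:2]=P[...,:2]@rot(a);q=(Q-[.547,-.1375,0]).reshape(-1,3)
    for y0,y1 in((.07,.115),(-.21,-.16)):
        f=q[(q[:,1]>y0)&(q[:,1]<y1)&(q[:,0]>-.12)&(q[:,0]<.11)&(q[:,2]>.063)&(q[:,2]<.26)]
        if len(f)<20: print(n,y0,'few',len(f)); continue
        rr=np.hypot(f[:,0]+.093,f[:,2]-.061); k=f[(rr>.165)&(rr<.185)]
        print(n,y0,len(f),'bar',len(k),np.percentile(k,[5,50,95],axis=0).round(4).tolist() if len(k) else '', 'ang',np.degrees(np.arctan2(k[:,2]-.061,k[:,0]+.093)).mean() if len(k) else '')
E
python3 bar.py
```

```text
scene 0.07 407 bar 174 [[-0.0083, 0.0726, 0.0642], [-0.0033, 0.0925, 0.2147], [0.0774, 0.1125, 0.2172]] ang 56.063716117238116
scene -0.21 506 bar 215 [[-0.0083, -0.2067, 0.064], [-0.0033, -0.1853, 0.2149], [0.0759, -0.163, 0.2175]] ang 56.54362271918089
top 0.07 1016 bar 106 [[-0.011, 0.0723, 0.2106], [-0.0071, 0.0912, 0.2136], [-0.0023, 0.1117, 0.216]] ang 60.596646393619345
top -0.21 425 bar 0  ang
```

send_rows:
  series:
    - [0.0085,0,0.003,0,0,0,1]
    - [0.0085,0,0.004,0,0,0,1]
    - [0.0085,0,0.005,0,0,0,1]
    - [0.008,0,0.006,0,0,0,1]
    - [0.008,0,0.007,0,0,0,1]

```text
time: 19.58
tool_pos: [0.5786, -0.1458, 0.1819]
tool_rot: [3.142, -0.004, 0.071]
contact_force: [-2.8, -0.5, 0.8]
opening: 0.0004
```

send_rows:
  series:
    - [0.008,0,0.007,0,0,0,1]
    - [0,0,0,0,0,0,1]

```text
time: 19.75
tool_pos: [0.5871, -0.1449, 0.1737]
tool_rot: [-3.141, -0.004, 0.072]
contact_force: [0.1, 0.1, 0.5]
opening: 0.0005
```

```bash
python3 fl.py .048 -.05 .152; python3 bar.py
```

```text
t 19.75 TCP drawer [ 0.0279 -0.05    0.1737] rot [-3.141 -0.004  0.072] F [0.1 0.1 0.5] open 0.0005
shift [ 0.02   -0.      0.0217] turn [-0.0006 -0.0036 -0.0016]
scene 0.07 744 bar 150 [[0.0392, 0.0723, 0.1684], [0.0441, 0.0929, 0.1742], [0.0472, 0.113, 0.1769]] ang 38.24467336942253
scene -0.21 698 bar 190 [[0.0394, -0.2076, 0.0636], [0.0447, -0.1849, 0.1742], [0.0782, -0.1629, 0.1768]] ang 37.09447087721291
top 0.07 1333 bar 110 [[0.0366, 0.0728, 0.1641], [0.04, 0.0926, 0.1729], [0.0453, 0.1127, 0.1752]] ang 39.71706609186463
top -0.21 197 bar 29 [[0.0377, -0.2091, 0.1643], [0.0413, -0.2042, 0.1726], [0.0465, -0.1979, 0.1752]] ang 39.40899198522208
```

send_rows:
  series:
    - [0,0,-0.008,0,0,0,1]
    - [0.01,0,-0.002,0,0,0,1]
    - [0.006,0,0,0,0,0,1]
    - [0,0,0.003,0,0,0,1]
    - [0.003,0,0.006,0,0,0,1]

```text
time: 20.27
tool_pos: [0.6047, -0.144, 0.1772]
tool_rot: [3.141, -0.005, 0.071]
contact_force: [0.8, 0.5, 0.6]
opening: 0.0005
```

send_rows:
  series:
    - [0.004,0,0.008,0,0,0,1]
    - [0.004,0,0.008,0,0,0,1]
    - [0.004,0,0.008,0,0,0,1]
    - [0.003,0,0.008,0,0,0,1]
    - [0,0,0,0,0,0,1]

```text
time: 20.68
tool_pos: [0.6186, -0.1423, 0.1415]
tool_rot: [-3.14, 0.001, 0.072]
contact_force: [-1.0, -0.1, -0.9]
opening: 0.0003
```

```bash
python3 fl.py .062 -.05 .124; python3 bar.py
```

```text
t 20.68 TCP drawer [ 0.0595 -0.0497  0.1415] rot [-3.14e+00  1.00e-03  7.20e-02] F [-1.  -0.1 -0.9] open 0.0003
shift [0.0025 0.0003 0.0175] turn [-0.0019  0.0014 -0.0017]
scene 0.07 1196 bar 151 [[0.0603, 0.0723, 0.0637], [0.0657, 0.092, 0.1404], [0.0836, 0.1124, 0.1433]] ang 24.49825182282676
scene -0.21 598 bar 186 [[0.0602, -0.2072, 0.0635], [0.0659, -0.1839, 0.1405], [0.0797, -0.1625, 0.1435]] ang 24.48704913499475
top 0.07 1406 bar 111 [[0.0568, 0.0722, 0.1308], [0.0607, 0.0918, 0.138], [0.0673, 0.1127, 0.1421]] ang 26.088888963483875
top -0.21 61 bar 31 [[0.0575, -0.2092, 0.1299], [0.0627, -0.2032, 0.1388], [0.068, -0.1977, 0.1419]] ang 25.304873916460707
```

Following well. Continue down.

send_rows:
  series:
    - [0.004,0,0.008,0,0,0,1]
    - [0.003,0,0.009,0,0,0,1]
    - [0.003,0,0.009,0,0,0,1]
    - [0.002,0,0.009,0,0,0,1]
    - [0.002,0,0.008,0,0,0,1]

```text
time: 21.2
tool_pos: [0.6336, -0.1417, 0.1001]
tool_rot: [-3.141, -0.002, 0.071]
contact_force: [0.8, 0.5, 0.9]
opening: 0.0004
```

send_rows:
  series:
    - [0.001,0,0.008,0,0,0,1]
    - [0.001,0,0.008,0,0,0,1]
    - [0,0,0,0,0,0,1]

```text
time: 21.45
tool_pos: [0.6344, -0.1412, 0.0829]
tool_rot: [-3.14, 0.001, 0.071]
contact_force: [-0.7, -0.1, -0.6]
opening: 0.0005
```

```bash
python3 fl.py; python3 bar.py
```

```text
t 21.45 TCP drawer [ 0.0754 -0.0498  0.0829] rot [-3.14e+00  1.00e-03  7.10e-02] F [-0.7 -0.1 -0.6] open 0.0005
scene 0.07 1671 bar 156 [[0.0718, 0.0724, 0.0639], [0.0808, 0.0929, 0.0815], [0.0846, 0.1127, 0.0843]] ang 6.119953957810524
scene -0.21 1175 bar 184 [[0.0723, -0.208, 0.0758], [0.0813, -0.1855, 0.0815], [0.0849, -0.1629, 0.0843]] ang 6.3717171581274386
top 0.07 1356 bar 102 [[0.0722, 0.0723, 0.073], [0.0768, 0.0925, 0.0799], [0.0825, 0.1124, 0.083]] ang 6.046485294796736
top -0.21 27 bar 27 [[0.0758, -0.209, 0.0759], [0.0807, -0.2028, 0.0808], [0.0849, -0.1935, 0.0826]] ang 6.357277111257937
```

send_rows:
  series:
    - [0,0,0.004,0,0,0,1]
    - [0,0,0.004,0,0,0,1]
    - [0,0,0,0,0,0,1]

```text
time: 21.8
tool_pos: [0.6354, -0.1416, 0.077]
tool_rot: [-3.141, -0.002, 0.071]
contact_force: [-0.3, 0.1, -0.6]
opening: 0.0009
```

send_rows:
  series:
    - [0,0,0.002,0,0,0,1]
    - [0,0,0,0,0,0,1]

```text
time: 21.97
tool_pos: [0.6355, -0.1416, 0.0753]
tool_rot: [-3.141, -0.003, 0.071]
contact_force: [-0.7, 0.5, -0.7]
opening: 0.0002
```

send_rows:
  series:
    - [0,0,0.002,0,0,0,1]
    - [0,0,0,0,0,0,1]

```text
time: 22.13
tool_pos: [0.6356, -0.1416, 0.0733]
tool_rot: [-3.141, -0.003, 0.071]
contact_force: [0.2, -0.9, 0.1]
opening: 0.0004
```

send_rows:
  series:
    - [0,0,0.0015,0,0,0,1]
    - [0,0,0,0,0,0,1]

```text
time: 22.3
tool_pos: [0.6357, -0.1416, 0.0718]
tool_rot: [-3.141, -0.003, 0.071]
contact_force: [0.4, -0.9, 0.4]
opening: 0.0001
```

send_rows:
  series:
    - [0,0,0.0015,0,0,0,1]
    - [0,0,0,0,0,0,1]

```text
time: 22.47
tool_pos: [0.6358, -0.1417, 0.0711]
tool_rot: [3.141, -0.004, 0.071]
contact_force: [-1.7, 0.7, 3.6]
opening: 0.0003
```

send_rows:
  series:
    - [0,0,0.001,0,0,0,1]
    - [0,0,0,0,0,0,1]

```text
time: 22.63
tool_pos: [0.6359, -0.1417, 0.0709]
tool_rot: [3.141, -0.004, 0.071]
contact_force: [-2.4, 0.7, 7.7]
opening: 0.0004
```

```bash
python3 fl.py; python3 bar.py
```

```text
t 22.63 TCP drawer [ 0.0768 -0.0504  0.0709] rot [ 3.141 -0.004  0.071] F [-2.4  0.7  7.7] open 0.0004
scene 0.07 1699 bar 143 [[0.0728, 0.0723, 0.0657], [0.0816, 0.092, 0.0706], [0.0849, 0.1125, 0.0734]] ang 2.941453153746824
scene -0.21 1315 bar 185 [[0.0729, -0.2081, 0.065], [0.0819, -0.1861, 0.0703], [0.086, -0.1632, 0.0731]] ang 2.8361955588357453
top 0.07 1118 bar 91 [[0.0729, 0.0718, 0.0636], [0.0777, 0.0939, 0.0688], [0.0842, 0.1126, 0.0721]] ang 2.4458573765806775
top -0.21 30 bar 29 [[0.0766, -0.2092, 0.0667], [0.0812, -0.2019, 0.0701], [0.0854, -0.1917, 0.0727]] ang 2.936103113897802
```

send_rows:
  series:
    - [0,0,0.0015,0,0,0,1]
    - [0,0,0,0,0,0,1]
    - [0,0,0,0,0,0,1]

```text
time: 22.98
tool_pos: [0.636, -0.1417, 0.0706]
tool_rot: [3.141, -0.005, 0.072]
contact_force: [-6.1, 2.1, 15.9]
opening: 0.0004
```

send_rows:
  series:
    - [0,0,-0.01,0,0,0,1]
    - [0,0,-0.03,0,0,0,1]
    - [0,0,-0.04,0,0,0,1]
    - [0,0,-0.04,0,0,0,1]
    - [0,0,0,0,0,0,1]

```text
time: 23.4
tool_pos: [0.639, -0.1429, 0.1975]
tool_rot: [3.136, -0.017, 0.071]
contact_force: [1.9, -0.1, 1.5]
opening: 0.0004
```

send_rows:
  series:
    - [-0.03,0,-0.03,0,0,0,1]
    - [-0.04,0,-0.03,0,0,0,1]
    - [-0.04,0,-0.03,0,0,0,1]
    - [-0.03,0,-0.02,0,0,0,1]
    - [0,0,0,0,0,0,1]

```text
time: 23.82
tool_pos: [0.5068, -0.1514, 0.2922]
tool_rot: [3.138, -0.008, 0.07]
contact_force: [1.6, -0.3, 0.5]
opening: 0.0004
```

```bash
python3 fl.py; python3 bar.py; python3 -c "
from meas import *
d=cam('scene');save(d,'s12.png');save(cam('wrist'),'w12.png')
a=np.radians(4.2)
for n in('scene','wrist'):
    P=cloud(cam(n)).reshape(-1,3);q=np.c_[P[:,:2]@rot(a),P[:,2]]-[.547,-.1375,0]
    s=q[(np.abs(q[:,1]+.05)<.16)&(q[:,0]>-.08)&(q[:,0]<.065)&(q[:,2]<.1)]
    print(n,len(s),'plane z=',np.polyfit(s[:,0],s[:,2],1).round(4) if len(s)>50 else '')
"
```

```text
t 23.82 TCP drawer [-0.0526 -0.0506  0.2922] rot [ 3.138 -0.008  0.07 ] F [ 1.6 -0.3  0.5] open 0.0004
scene 0.07 1711 bar 153 [[0.0728, 0.0725, 0.0645], [0.0818, 0.093, 0.0703], [0.0855, 0.1129, 0.0729]] ang 2.827344288800116
scene -0.21 2098 bar 177 [[0.0727, -0.2073, 0.065], [0.0817, -0.1853, 0.0704], [0.0856, -0.1632, 0.0739]] ang 2.9546227677921264
top 0.07 1114 bar 88 [[0.0729, 0.0715, 0.0637], [0.0777, 0.0927, 0.0685], [0.0837, 0.1129, 0.0717]] ang 2.3277733050158833
top -0.21 75 bar 71 [[0.0769, -0.207, 0.0666], [0.0803, -0.1866, 0.0694], [0.0853, -0.1628, 0.0725]] ang 2.8095970651655957
scene 9938 plane z= [-0.0013  0.0662]
wrist 30111 plane z= [-0.0014  0.0647]
```

View pics/s12.png

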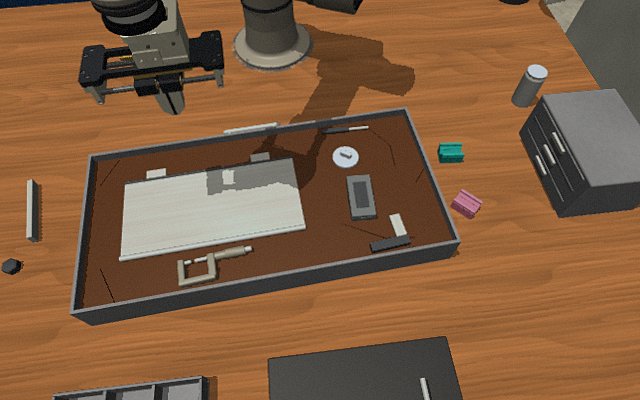

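View pics/w12.png

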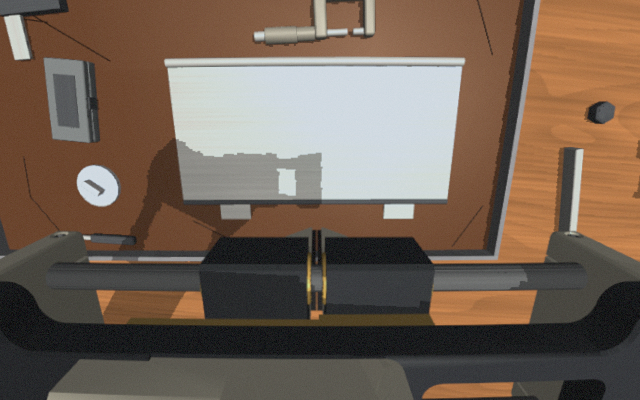

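```bash
python3 -c "
from cell import workorder
print(workorder.hand_in())"
```

```text
the job is handed in; nothing more can be done
None
```

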